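Sweep the stacking rings into the tray after the listening game

TASK

The listening game is over: clear the desk by sweeping the three loose wooden rings across it with the fingertips, gently, in through the open side of the grey sweep tray, until all three lie flat and wholly inside it. Only push them along the desk: do not pinch or pick them up. Leave the stacking post with its rings, the toy boat and everything else on the desk where it stands.

Things in the scene. Friction and masses are not known exactly. Their poses are not given: they have to be found in the camera images.
- ring_1: loose round stacking ring of plain brown wood lying flat, 50 mm diameter, 20 mm thick, with a 15 mm blind hole in its upper face, 20 to 35 g, slides easily; origin at the centre of its underside, z up
- ring_2: loose round stacking ring of plain brown wood lying flat, 50 mm diameter, 20 mm thick, with a 15 mm blind hole in its upper face, 20 to 35 g, slides easily; origin at the centre of its underside, z up
- ring_3: loose round stacking ring of plain brown wood lying flat, 50 mm diameter, 20 mm thick, with a 15 mm blind hole in its upper face, 20 to 35 g, slides easily; origin at the centre of its underside, z up
- tray: low grey sheet-metal sweep tray with one open side, like a wide dustpan, fixed to the desk; 145 mm deep (x), 212 mm wide (y). Origin at the centre of its underside, z up; its open side looks along its own -x. 4 mm thick walls, 35 mm high, on both sides (inner faces at y = +-102 mm) and the back (inner face at x = +68 mm). Black stub handle, 30 mm wide and high, 50 mm out behind the back wall
- tray_mouth (a point): middle of the tray's open front edge, on the desk, 72 mm from the tray's origin; axes as the tray's. From here the floor is a bevel that rises over 14 mm (x) to the flat floor, 3 mm above the desk. Next to the open side the side walls are only 14 mm high for 22 mm
- boat: blue and white ceramic toy tugboat, 104 mm long (x, stern at -52, pointed bow at +52), 44 mm wide, 58 mm tall, 160 g, loose among the rings; origin under its middle. To be left where it stands
- post: wooden stacking post: round pale base of 70 mm diameter, 10 mm thick, with two more such rings already on its dowel (one piece with it), 60 mm tall in all, 190 g, loose among the rings; origin at the centre of its underside. To be left where it stands
- music_box: tin music box, 76 x 94 mm (x, y), 52 mm tall, with a brass crank that sticks out to 62 mm from the origin along its -x; origin at the centre of its underside, at the back. Leave alone
- peg_board: pale wooden peg board, 100 x 190 mm (x, y), with four upright painted pegs, 62 mm tall in all; origin at the centre of its underside, at the right of the rings. Leave alone
- charger: white charging case with two hearing aids in it, 95 x 75 mm (x, y), 39 mm tall, at the left; origin at the centre of its underside. Leave alone

How it is judged:
At the end, for the whole second after the job is handed in: All three rings lie flat on the tray's floor or bevel (underside less than 10 mm above the desk), between its walls and not sticking out of its open side (centre at least 23 mm behind the open side's edge), at rest (x of ring_1 in the frame of tray between -0.0495 and 0.06 m and y of ring_1 in the frame of tray between -0.09 and 0.09 m and height (world z) of each of ring_1, ring_2, ring_3 below 0.01 m and linear speed of each of ring_1, ring_2, ring_3 below 0.02 m/s and x of ring_2 in the frame of tray between -0.0495 and 0.06 m and y of ring_2 in the frame of tray between -0.09 and 0.09 m and x of ring_3 in the frame of tray between -0.0495 and 0.06 m and y of ring_3 in the frame of tray between -0.09 and 0.09 m); the robot touches nothing.
It fails at once if a ring is lifted more than 22 mm off the desk (height (world z) of any of ring_1, ring_2, ring_3 above 0.022 m).
It fails at once if a ring is pinched or pressed hard: more than 20 N between the fingers and a ring (contact force between the fingers and ring_1 above 20 N or contact force between the fingers and ring_2 above 20 N or contact force between the fingers and ring_3 above 20 N).
It fails at once if the toy boat, stacking post, music box, peg board or charger is shifted by more than 12 mm (distance of any of boat, post, music_box, peg_board, charger from where it was at the start of the episode above 0.012 m).
It fails at once if the toy boat or the stacking post is tipped (angle between any of boat, post's own z axis and vertical above 0.35 rad).
It also fails if it takes over 72 s, if anything falls off the work surface, if the arm or the gripper's body presses on something with over 40 N, if the wrist force passes 120 N, or if a joint passes its speed limit or range.

ROBOT

A 6-joint arm with a two-finger parallel gripper is mounted at the origin on the work surface. World frame = base frame: x ahead of the robot, y to its left, z up, the work surface at z = 0. Lengths are in m, angles in rad, forces in N, time in s.
With the tool pointing down it reaches from about 0.35 to 0.975 m from the base axis. Payload 4.9 kg.
Tool frame: the origin (TCP) lies midway between the tips of the shut fingers; the grasp point (between the pads) lies 19 mm behind it (bot.pinch_z is the distance from the TCP to the grasp point, in m); x points along the fingers, z is the direction in which the jaws open and shut, and the axes are right-handed (so a half turn about x gives the same grasp; the last joint's range is limited). The gripper opens to 85 mm and grips with 20 to 120 N. Pads are 22 mm wide; open, the fingers measure 114 mm over their backs; the gripper's body (76 mm by 85 mm) begins 54 mm behind the grasp point. The pads swing forward as they close: fully open they stand 13 mm farther back than shut.
Start: joints at [-1.353, 0.053, 1.613, -0, 1.476, -0.119], TCP at [0.207, -0.59, 0.231] pointing down, gripper open.
Joint ranges: [-3.01, 3.01], [-1.01, 2.22], [0.06, 2.58], [-1.02, 4.17], [0.09, 2.62], [-3.14, 3.14]. Speed limits (rad/s): [2.57, 2.57, 3.14, 3.14, 3.14, 3.14].

INTERFACE

Orientations are given as a unit quaternion [w, x, y, z].
In Python, from station import read_state, eyes, bot gives the robot as it stands.
- The arm moves only by the tool carry_out, never from a script. Its argument "rows" is text: rows parted by semicolons, each of 7 numbers parted by spaces: the turn, a rotation vector about the tool's x, y, z in degrees, then the shift along the tool's x, y, z in units of 40 mm (1.0 is 40 mm), then the opening, from 0 (shut) to 1 (fully open). A call has 1 to 5 rows; each row shifts and turns the commanded pose from where the row before left it, along the tool's axes as they then stand; what a row does not reach is not made up. A row lasts 1/12 s, in which the tool goes at most 41.7 mm and 7.16 degrees, less where a joint would pass 70% of its speed; a pose out of reach is approached as far as the arm can. A call is refused whole if a number of a shift passes 1 or a number of a turn 7.16, either way. A call with a gripper value outside its range is refused whole. The fingers move at their own pace and stop on an object; "force" is the grip in N (left out, the last holds). Time passes only in rows, so rows that do not move let the fingers close. It gives the time, the measured TCP pose, the force and the opening at its end, in the units of the state.
- read_state(): the state, without advancing time (a new reading comes with each control period).
- eyes.camera(name): name is "side" or "top" or "wrist"; returns a dict with "img" (420x560x3 uint8, blue, green, red), "K" (3x3 intrinsics, pixels), "extrinsics" (4x4, takes a point from world to camera coordinates); the wrist camera has in their place "T_tool_cam" (4x4, takes a point from camera to tool coordinates, whose origin is the TCP and whose axes are the tool frame's). Camera axes: x right, y down, z forward; pixel columns grow to the right and rows downward; lengths in m; the calibration is good to about 2 mm. A picture is of the moment at which its call begins: read the wrist's pose just before it. There is no depth.
- bot.finish_job(): hands the job in, once; it reports no verdict.
The state is a dict: "time": time; "qpos": joint angles; "joint_vel": joint speeds; "tau": joint torques, N m; "tcp_pos": TCP position; "orientation": TCP orientation; "force": force on the tool from outside, world axes, zero at the start; "wrist_torque": the same for the moment, N m; "gripper_width": opening from 0.0 (shut) to 1.0 (fully open).
Only numpy, scipy, OpenCV 4.12 (cv2) and the standard library are available. Lean on these libraries where they do the work, as an engineer would, in place of code of your own. Each camera call takes 0.05 s, during which the arm holds its last target.

## Working session

There is one attempt and no reset: what is moved stays moved. The work goes in short steps, Python scripts to look and compute and a tool call to move; the robot and the scene stay as the last step left them, time stands still between calls to the robot, and variables do not carry over. Pictures are saved under pics/ and viewed, and the job is handed in when it is done.

Besides the shell and the picture viewer there is one more tool, called after "Request:" by a JSON object that holds its "api" and its "payload". carry_out: Moves the arm, as the interface text tells. Its arguments: {"type":"object","properties":{"rows":{"type":"string"},"force":{"type":"number"}},"required":["rows"]}

```bash
ls; mkdir -p pics; python3 - <<'E'
from station import read_state, eyes, bot
import cv2,numpy as np
s=read_state();print(s)
for n in("top","side"):
    c=eyes.camera(n);cv2.imwrite(f"pics/{n}0.png",c["img"]);np.savez(f"{n}.npz",K=c["K"],E=c["extrinsics"],img=c["img"]);print(c["K"],c["extrinsics"])
E
```

```text
pics
{'time': 0.0, 'qpos': array([-1.35302234e+00,  5.33677751e-02,  1.61429643e+00, -3.68402724e-05,
        1.47597206e+00, -1.18991527e-01]), 'joint_vel': array([-0.00082105,  0.00065297,  0.00071679, -0.00097481, -0.00098291,
       -0.00100159]), 'tau': array([-2.14913111e-03, -3.93693817e+01, -3.70172596e+01, -2.97317974e-04,
        7.26090831e-03, -2.20269447e-05]), 'tcp_pos': array([ 0.20638376, -0.58928692,  0.23005479]), 'orientation': array([ 0.57617885,  0.40960866,  0.57726727, -0.40865777]), 'force': array([ 0.50466191,  0.09011354, -0.17898926]), 'wrist_torque': array([ 0.02720827, -0.017578  ,  0.01397786]), 'gripper_width': 1.0028215688475122}
[[476.91579927   0.         281.68856179]
 [  0.         476.91579927 207.63041756]
 [  0.           0.           1.        ]] [[ 2.17816933e-05 -9.99943459e-01 -1.06337939e-02  2.65232019e-02]
 [-9.97416128e-01  7.42213609e-04 -7.18367371e-02  6.14574960e-01]
 [ 7.18405680e-02  1.06078823e-02 -9.97359717e-01  1.62618827e+00]
 [ 0.00000000e+00  0.00000000e+00  0.00000000e+00  1.00000000e+00]]
[[414.57673557   0.         280.29362225]
 [  0.         414.57673557 211.13288368]
 [  0.           0.           1.        ]] [[ 0.99392923 -0.1100107  -0.00152955 -0.59888926]
 [-0.07113742 -0.63198577 -0.77170814  0.08529952]
 [ 0.0839295   0.76713209 -0.635975    1.08826043]
 [ 0.          0.          0.          1.        ]]
```

View pics/top0.png

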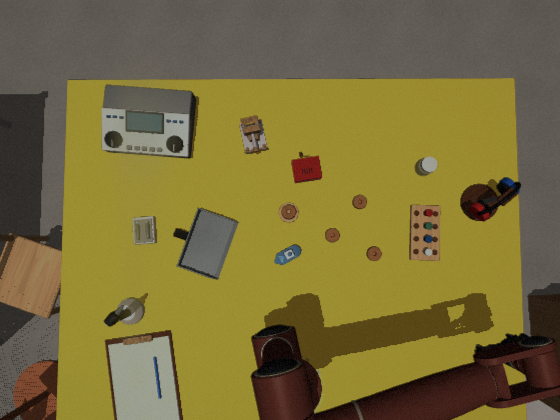

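View pics/side0.png

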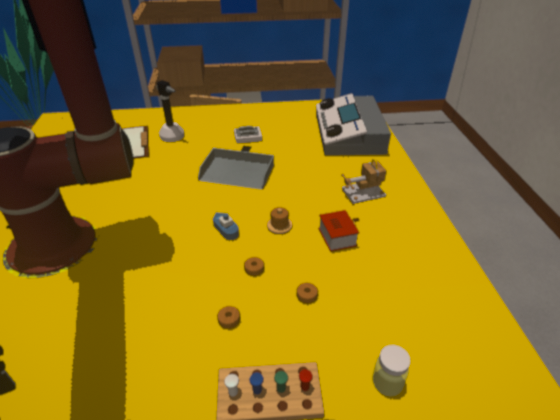

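```bash
cat > h.py <<'E'
import numpy as np,cv2
def load(n):
    d=np.load(n+".npz");return d["K"],d["E"],d["img"]
def ray(K,E,uv,z):
    R=E[:3,:3];C=-R.T@E[:3,3];d=R.T@np.linalg.inv(K)@np.array([uv[0],uv[1],1.]);return (C+d*(z-C[2])/d[2])
def proj(K,E,p):
    q=K@(E[:3,:3]@np.asarray(p)+E[:3,3]);return q[:2]/q[2]
E
python3 - <<'E'
from h import *
for n,(x0,y0,x1,y1) in dict(top=(165,140,445,300),side=(190,130,360,390)).items():
    K,E,im=load(n)
    cr=im[y0:y1,x0:x1];
    sc=min(800//(x1-x0),600//(y1-y0));cv2.imwrite(f"pics/{n}0z.png",cv2.resize(cr,None,fx=sc,fy=sc,interpolation=cv2.INTER_CUBIC))
    h=cv2.cvtColor(im,cv2.COLOR_BGR2HSV)
    pts=dict(top=[(360,202),(332,235),(374,254),(289,212),(288,255),(210,245),(250,190)],side=[(307,293),(254,266),(229,317),(280,213)])[n]
    for p in pts: print(n,p,h[p[1],p[0]],h[p[1],p[0]+4],h[p[1]+4,p[0]])
    # saturated yellow background -> not desk mask
    m=((h[...,0]<19)&(h[...,1]>90)&(h[...,2]>40)).astype(np.uint8)
    m[:y0]=0;m[y1:]=0;m[:,:x0]=0;m[:,x1:]=0
    N,l,st,c=cv2.connectedComponentsWithStats(m)
    for i in range(1,N):
        if st[i,4]>25: print(n,st[i],c[i],ray(K,E,c[i],0.01 if n=="side" else .015))
E
```

```text
top (360, 202) [ 12 157 122] [ 12 159 122] [ 12 160 121]
top (332, 235) [ 12 158 124] [ 13 161 117] [ 12 156 118]
top (374, 254) [ 12 157 122] [ 12 154 121] [ 12 161 119]
top (289, 212) [ 15 124 150] [ 12 156 118] [ 13 161 117]
top (288, 255) [104  62 116] [105  16 163] [ 98  28 100]
top (210, 245) [ 60   5 102] [ 40   8 102] [ 30   7 103]
top (250, 190) [ 26 172 157] [ 26 179 155] [ 26 173 159]
top [245 144  22   9  65] [255.27692308 148.83076923] [0.82179424 0.11895768 0.015     ]
top [292 156  30  27 645] [306.35813953 168.80620155] [ 0.75089821 -0.05972549  0.015     ]
top [353 195  14  14 151] [359.41059603 201.59602649] [ 0.6358921  -0.24323921  0.015     ]
top [279 204  19  18 265] [288.09811321 211.8490566 ] [0.60041756 0.00414247 0.015     ]
top [ 410  205   30   56 1391] [424.18404026 231.56074766] [ 0.53200965 -0.46500808  0.015     ]
top [326 228  14  14 150] [332.08       234.83333333] [ 0.52078554 -0.14766503  0.015     ]
top [367 247  14  14 154] [373.62337662 253.27922078] [ 0.45739187 -0.28997961  0.015     ]
side (307, 293) [ 15 191 143] [ 15 194 147] [ 15 192 142]

[... 216 characters left out ...]
83.0952381 ] [0.83308034 0.16586031 0.01      ]
side [268 208  24  25 441] [279.14285714 221.0430839 ] [0.60069932 0.01196773 0.01      ]
side [320 210  39  29 765] [338.36078431 224.33856209] [ 0.75969092 -0.01973308  0.01      ]
side [319 227  37  24  96] [334.01041667 242.82291667] [ 0.73272118 -0.08969005  0.01      ]
side [245 258  18  17 244] [253.54508197 265.57377049] [ 0.52058297 -0.14638511  0.01      ]
side [298 283  19  19 298] [306.79530201 292.2147651 ] [ 0.63675221 -0.24265636  0.01      ]
side [218 307  21  21 345] [228.17101449 316.47826087] [ 0.45690562 -0.28972649  0.01      ]
side [ 218  363  102   27 1773] [274.81838691 376.55160745] [ 0.54355611 -0.43810162  0.01      ]
```

View pics/top0z.png

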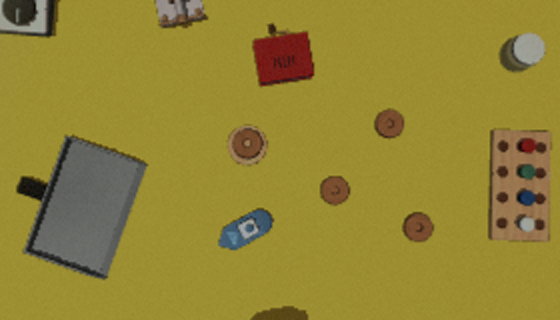

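View pics/side0z.png

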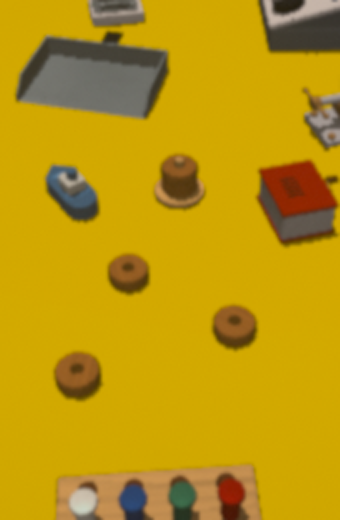

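```bash
python3 - <<'E'
from h import *
K,E,im=load("top")
h=cv2.cvtColor(im,cv2.COLOR_BGR2HSV)
m=((h[...,1]<60)).astype(np.uint8)[:, :]
m[:195]=0;m[290:]=0;m[:,:170]=0;m[:,250:]=0
N,l,st,c=cv2.connectedComponentsWithStats(m)
i=1+np.argmax(st[1:,4]);cs,_=cv2.findContours((l==i).astype(np.uint8),0,2)
q=cv2.minAreaRect(cs[0]);print(st[i],q)
hull=cv2.convexHull(cs[0]);print(cv2.approxPolyDP(hull,4,True).reshape(-1,2))
for p in cv2.approxPolyDP(hull,4,True).reshape(-1,2): print(p,ray(K,E,p,0),ray(K,E,p,.014),ray(K,E,p,.035))
# floor mid brightness edges
b=((h[...,0]>85)&(h[...,0]<125)&(h[...,1]>50)).astype(np.uint8)
b[:240]=0;b[270:]=0;b[:,:265]=0;b[:,310:]=0
b=cv2.morphologyEx(b,cv2.MORPH_CLOSE,np.ones((5,5)))
cs,_=cv2.findContours(b,0,2);cc=max(cs,key=cv2.contourArea)
r=cv2.minAreaRect(cc);print(r)
for p in cv2.boxPoints(r): print('boat',ray(K,E,p,.02))
print(ray(K,E,r[0],.02))
Ks,Es,_=load("side")
for p in [(207,180),(262,187),(216,151),(273,157),(198,174)]: print('s',p,ray(Ks,Es,p,0),ray(Ks,Es,p,.035))
E
```

```text
[ 177  208   61   71 2683] ((201.8190155029297, 241.5067901611328), (54.486488342285156, 62.15495681762695), 19.653823852539062)
[[198 208]
 [237 222]
 [217 278]
 [177 265]
 [177 230]]
[198 208] [0.61510494 0.32026658 0.        ] [0.6141056  0.31764985 0.014     ] [0.61260659 0.31372476 0.035     ]
[237 222] [0.56589211 0.18291623 0.        ] [0.56530624 0.18145348 0.014     ] [0.56442744 0.17925936 0.035     ]
[217 278] [0.37144438 0.25110146 0.        ] [0.3724922  0.24906584 0.014     ] [0.37406394 0.2460124  0.035     ]
[177 265] [0.41622582 0.39099587 0.        ] [0.41689741 0.3877849  0.014     ] [0.41790479 0.38296844 0.035     ]
[177 230] [0.53797252 0.39292305 0.        ] [0.53762122 0.38969588 0.014     ] [0.53709428 0.38485513 0.035     ]
((287.1000061035156, 254.7000274658203), (12.074766159057617, 28.174455642700195), 63.43495178222656)
boat [0.44947162 0.06031099 0.02      ]
boat [ 0.49266349 -0.02637612  0.02      ]
boat [ 0.45566121 -0.04483875  0.02      ]
boat [0.41259349 0.04172234 0.02      ]
[0.45256705 0.00772536 0.02      ]
s (207, 180) [0.3967153  0.24600921 0.        ] [0.4019522  0.19548342 0.035     ]
s (262, 187) [0.56661768 0.18917581 0.        ] [0.56399929 0.14127766 0.035     ]
s (216, 151) [0.42342479 0.41900216 0.        ] [0.4274268  0.36047819 0.035     ]
s (273, 157) [0.61710738 0.35775622 0.        ] [0.61215464 0.30206391 0.035     ]
s (198, 174) [0.36702042 0.28302897 0.        ] [0.37363023 0.2307916  0.035     ]
```

```bash
python3 - <<'E'
from h import *
K,E,im=load("top")
cv2.imwrite("pics/tray.png",cv2.resize(im[195:290,165:310],None,fx=5,fy=5,interpolation=cv2.INTER_CUBIC))
K,E,im=load("side")
cv2.imwrite("pics/trays.png",cv2.resize(im[140:245,190:300],None,fx=5,fy=5,interpolation=cv2.INTER_CUBIC))
E
```

```text
(no output)
```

View pics/tray.png

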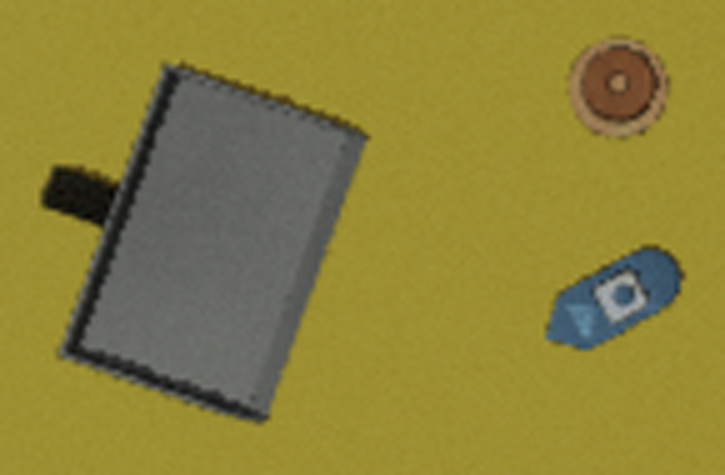

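View pics/trays.png

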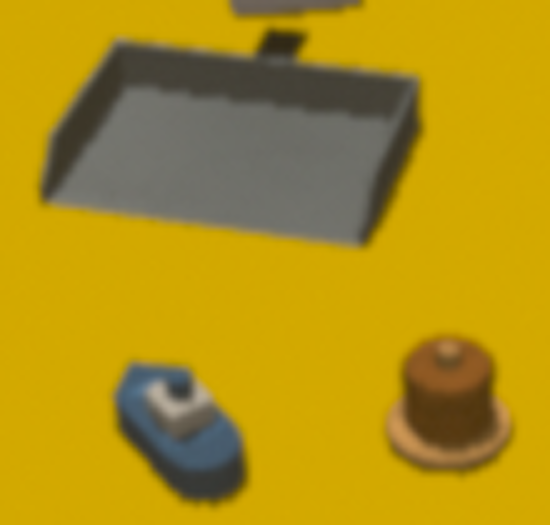

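```bash
cat >> h.py <<'E'
from scipy.spatial.transform import Rotation as Ro
def toolR(s):
    q=np.asarray(s["orientation"]);return Ro.from_quat([q[1],q[2],q[3],q[0]])
def plan(way,heads,step=10.,turn=5.):
    """way: xyz TCP targets, heads: travel heading deg (jaw axis perpendicular). prints rows"""
    from station import read_state
    s=read_state();R=toolR(s).as_matrix();p=np.array(s["tcp_pos"])
    # tool y horizontal heading
    yaw=np.degrees(np.arctan2(R[1,1],R[0,1]));print("t",round(s["time"],2),"tcp",p.round(4),"yaw_y",round(yaw,1),"xaxis",R[:,0].round(3),"F",np.round(s["force"],1),"g",round(s["gripper_width"],3))
    for w,hd in zip(way,heads):
        w=np.array(w)
        # heading = tool y or -y, nearest
        c=[(hd-yaw+180)%360-180,(hd+180-yaw+180)%360-180]
        da=min(c,key=abs)
        d=w-p
        n=int(max(np.ceil(np.linalg.norm(d)*1000/step-.05),np.ceil(abs(da)/turn-.05),1))
        print("->",w.round(3),hd,"rows",n)
        out=[]
        for i in range(n):
            y=np.radians(yaw); Y=np.array([np.cos(y),np.sin(y),0]);X=np.array([0,0,-1.]);Z=np.cross(X,Y)
            v=d/n/.04
            out.append("%.1f 0 0 %.2f %.2f %.2f"%(-da/n,v@X,v@Y,v@Z)); yaw+=da/n
        p=w
        print(" ; ".join(out))
E
python3 - <<'E'
from h import *
from station import read_state
s=read_state();print(toolR(s).as_matrix().round(3))
B=np.array([.5205,-.147]);hd=86;u=np.array([np.cos(np.radians(hd)),np.sin(np.radians(hd))])
st=B-.065*u
plan([[*st,.2],[*st,.06],[*st,.006]],[hd,hd,hd],step=38,turn=7)
E
```

```text
[[-0.     0.944  0.33 ]
 [ 0.002  0.33  -0.944]
 [-1.     0.    -0.002]]
t 0.1 tcp [ 0.2064 -0.5893  0.2301] yaw_y 19.3 xaxis [-0.     0.002 -1.   ] F [-0.1 -0.3 -1. ] g 0.999
-> [ 0.516 -0.212  0.2  ] 86 rows 13
-5.1 0 0 0.06 0.80 -0.49 ; -5.1 0 0 0.06 0.84 -0.41 ; -5.1 0 0 0.06 0.88 -0.34 ; -5.1 0 0 0.06 0.90 -0.26 ; -5.1 0 0 0.06 0.92 -0.18 ; -5.1 0 0 0.06 0.93 -0.09 ; -5.1 0 0 0.06 0.94 -0.01 ; -5.1 0 0 0.06 0.94 0.07 ; -5.1 0 0 0.06 0.93 0.16 ; -5.1 0 0 0.06 0.91 0.24 ; -5.1 0 0 0.06 0.88 0.32 ; -5.1 0 0 0.06 0.85 0.40 ; -5.1 0 0 0.06 0.81 0.47
-> [ 0.516 -0.212  0.06 ] 86 rows 4
-0.0 0 0 0.88 0.00 0.00 ; -0.0 0 0 0.88 0.00 0.00 ; -0.0 0 0 0.88 0.00 0.00 ; -0.0 0 0 0.88 0.00 0.00
-> [ 0.516 -0.212  0.006] 86 rows 2
-0.0 0 0 0.67 0.00 0.00 ; -0.0 0 0 0.67 0.00 0.00
```

Request:
{"api": "carry_out", "payload": {"rows": "-5 0 0 0.05 0.8 -0.5 0.235; -5 0 0 0.05 0.84 -0.41 0.235; -5 0 0 0.05 0.88 -0.34 0.235; -5 0 0 0.05 0.9 -0.26 0.235; -5 0 0 0.05 0.92 -0.18 0.235", "force": 20}}

```text
time: 0.52
tcp_pos: [0.3264, -0.4431, 0.2206]
orientation: [0.652, 0.274, 0.652, -0.273]
force: [1.2, -0.1, -0.1]
gripper_width: 0.305
```

Request:
{"api": "carry_out", "payload": {"rows": "-5 0 0 0.05 0.93 -0.09 0.235; -5 0 0 0.05 0.94 0 0.235; -5 0 0 0.05 0.94 0.07 0.235; -5 0 0 0.05 0.93 0.16 0.235; -5 0 0 0.05 0.91 0.24 0.235"}}

```text
time: 0.93
tcp_pos: [0.4483, -0.2997, 0.2108]
orientation: [0.696, 0.126, 0.696, -0.126]
force: [0.5, -0.7, 0.1]
gripper_width: 0.237
```

```bash
python3 - <<'E'
from h import *
B=np.array([.5205,-.147]);hd=86;u=np.array([np.cos(np.radians(hd)),np.sin(np.radians(hd))])
st=B-.07*u
plan([[*st,.1],[*st,.03]],[hd,hd],step=38,turn=7)
E
```

```text
t 0.93 tcp [ 0.4483 -0.2997  0.2108] yaw_y 69.5 xaxis [-0.  0. -1.] F [ 0.5 -0.7  0.1] g 0.237
-> [ 0.516 -0.217  0.1  ] 86 rows 4
-4.1 0 0 0.69 0.63 0.21 ; -4.1 0 0 0.69 0.62 0.26 ; -4.1 0 0 0.69 0.60 0.30 ; -4.1 0 0 0.69 0.57 0.34
-> [ 0.516 -0.217  0.03 ] 86 rows 2
-0.0 0 0 0.88 0.00 0.00 ; -0.0 0 0 0.88 0.00 0.00
```

Request:
{"api": "carry_out", "payload": {"rows": "-4 0 0 0.69 0.63 0.21 0.235; -4 0 0 0.69 0.62 0.26 0.235; -4 0 0 0.69 0.6 0.3 0.235; -4 0 0 0.69 0.57 0.34 0.235; 0 0 0 0.8 0 0 0.235"}}

```text
time: 1.35
tcp_pos: [0.5178, -0.2159, 0.0684]
orientation: [0.708, 0.027, 0.706, -0.027]
force: [0.3, -0.9, -0.3]
gripper_width: 0.234
```

Request:
{"api": "carry_out", "payload": {"rows": "0 0 0 0.8 0 0 0.235; 0 0 0 0.4 0 0 0.235; 0 0 0 0 0 0 0.235"}}

```text
time: 1.6
tcp_pos: [0.5115, -0.2162, 0.0152]
orientation: [0.703, 0.031, 0.71, -0.027]
force: [-0.6, 0.2, -0.2]
gripper_width: 0.234
```

```bash
cat >> h.py <<'E'
def snap(tag,box=None,names=("top","side")):
    from station import eyes
    for n in names:
        c=eyes.camera(n);im=c["img"];np.savez(n+".npz",K=c["K"],E=c["extrinsics"],img=im)
        x0,y0,x1,y1=dict(top=(165,180,405,300),side=(190,130,350,340))[n]
        cr=im[y0:y1,x0:x1];sc=min(800/(x1-x0),600/(y1-y0))
        cv2.imwrite(f"pics/{n}_{tag}.png",cv2.resize(cr,None,fx=sc,fy=sc,interpolation=cv2.INTER_CUBIC))
        h=cv2.cvtColor(im,cv2.COLOR_BGR2HSV)
        m=((h[...,0]<19)&(h[...,1]>90)&(h[...,2]>40)).astype(np.uint8)
        m[:y0]=0;m[y1:]=0;m[:,:x0]=0;m[:,x1:]=0
        N,l,st,cc=cv2.connectedComponentsWithStats(m)
        O=np.array([.492,.284]);
        for i in range(1,N):
            if st[i,4]>40:
                p=ray(c["K"],c["extrinsics"],cc[i],.015 if n=="top" else .01);d=p[:2]-O
                print(n,st[i,:4],"area",st[i,4],"xyz",p.round(3)[:2],"tray",round(d@[.325,.946],3),round(d@[-.946,.325],3))
E
python3 - <<'E'
from h import *
snap("1")
plan([],[])
E
```

```text
top [353 195  14  14] area 151 xyz [ 0.636 -0.243] tray -0.452 -0.307
top [279 203  19  19] area 269 xyz [0.601 0.004] tray -0.23 -0.194
top [320 215  71  85] area 2765 xyz [ 0.431 -0.227] tray -0.503 -0.108
top [326 228  14  14] area 150 xyz [ 0.521 -0.148] tray -0.399 -0.168
side [190 130 102 104] area 5979 xyz [0.483 0.236] tray -0.048 -0.007
side [320 210  30  29] area 662 xyz [ 0.754 -0.017] tray -0.199 -0.346
side [319 227  31  24] area 82 xyz [ 0.726 -0.088] tray -0.276 -0.342
side [245 266  13   9] area 89 xyz [ 0.514 -0.161] tray -0.414 -0.165
side [297 283  20  20] area 306 xyz [ 0.636 -0.242] tray -0.451 -0.308
side [218 306  22  22] area 371 xyz [ 0.457 -0.289] tray -0.554 -0.154
t 1.7 tcp [ 0.5149 -0.2186  0.0204] yaw_y 85.3 xaxis [-0.001  0.001 -1.   ] F [ 0.3 -0.3  0.5] g 0.237
```

View pics/side_1.png

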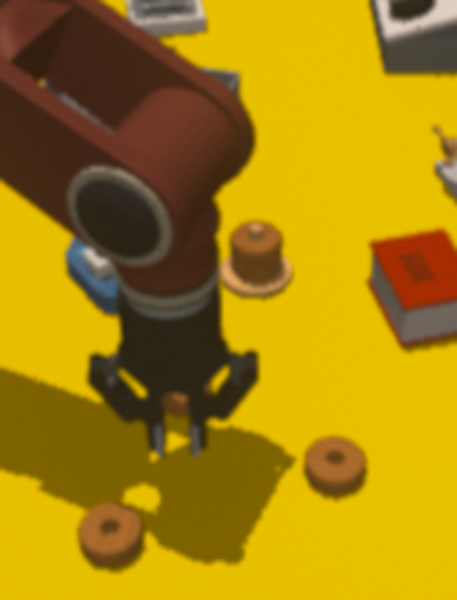

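View pics/top_1.png

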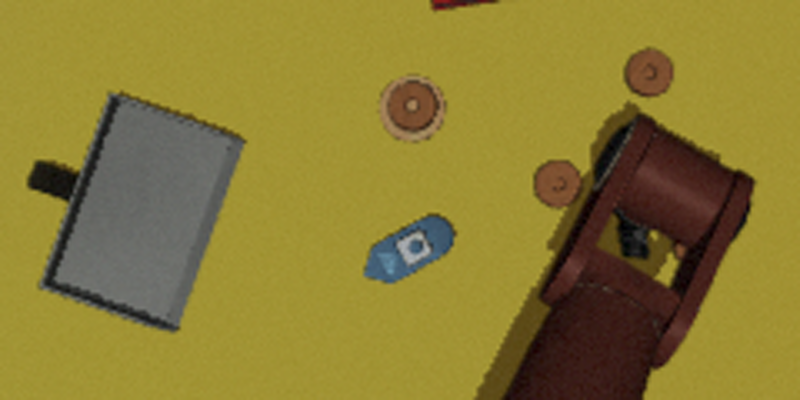

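```bash
cat >> h.py <<'E'
def push(rings,heads,z=.009,d=.034,step=10):
    w=[]
    for r,hd in zip(rings,heads):
        a=np.radians(hd);w.append([r[0]-d*np.cos(a),r[1]-d*np.sin(a),z])
    plan(w,heads,step=step)
E
python3 - <<'E'
from h import *
push([(.5205,-.157),(.5208,-.142),(.528,-.06),(.528,-.015),(.508,.06),(.432,.275)],[86,86,90,103,108,109.5])
E
```

```text
t 1.7 tcp [ 0.5149 -0.2186  0.0204] yaw_y 85.3 xaxis [-0.001  0.001 -1.   ] F [ 0.3 -0.3  0.5] g 0.237
-> [ 0.518 -0.191  0.009] 86 rows 3
-0.2 0 0 0.09 0.23 0.01 ; -0.2 0 0 0.09 0.23 0.01 ; -0.2 0 0 0.09 0.23 0.01
-> [ 0.518 -0.176  0.009] 86 rows 2
-0.0 0 0 0.00 0.19 -0.01 ; -0.0 0 0 0.00 0.19 -0.01
-> [ 0.528 -0.094  0.009] 90 rows 9
-0.4 0 0 0.00 0.23 0.01 ; -0.4 0 0 0.00 0.23 0.01 ; -0.4 0 0 0.00 0.23 0.01 ; -0.4 0 0 0.00 0.23 0.02 ; -0.4 0 0 0.00 0.23 0.02 ; -0.4 0 0 0.00 0.23 0.02 ; -0.4 0 0 0.00 0.23 0.02 ; -0.4 0 0 0.00 0.23 0.02 ; -0.4 0 0 0.00 0.23 0.02
-> [ 0.536 -0.048  0.009] 103 rows 5
-2.6 0 0 0.00 0.23 0.04 ; -2.6 0 0 0.00 0.23 0.05 ; -2.6 0 0 0.00 0.22 0.06 ; -2.6 0 0 0.00 0.22 0.07 ; -2.6 0 0 0.00 0.22 0.08
-> [0.519 0.028 0.009] 108 rows 8
-0.6 0 0 0.00 0.24 0.00 ; -0.6 0 0 0.00 0.24 0.00 ; -0.6 0 0 0.00 0.24 0.01 ; -0.6 0 0 0.00 0.24 0.01 ; -0.6 0 0 0.00 0.24 0.01 ; -0.6 0 0 0.00 0.24 0.01 ; -0.6 0 0 0.00 0.24 0.02 ; -0.6 0 0 0.00 0.24 0.02
-> [0.443 0.243 0.009] 109.5 rows 23
-0.1 0 0 0.00 0.25 -0.01 ; -0.1 0 0 0.00 0.25 -0.01 ; -0.1 0 0 0.00 0.25 -0.00 ; -0.1 0 0 0.00 0.25 -0.00 ; -0.1 0 0 0.00 0.25 -0.00 ; -0.1 0 0 0.00 0.25 -0.00 ; -0.1 0 0 0.00 0.25 -0.00 ; -0.1 0 0 0.00 0.25 -0.00 ; -0.1 0 0 0.00 0.25 -0.00 ; -0.1 0 0 0.00 0.25 -0.00 ; -0.1 0 0 0.00 0.25 -0.00 ; -0.1 0 0 0.00 0.25 -0.00 ; -0.1 0 0 0.00 0.25 -0.00 ; -0.1 0 0 0.00 0.25 -0.00 ; -0.1 0 0 0.00 0.25 -0.00 ; -0.1 0 0 0.00 0.25 -0.00 ; -0.1 0 0 0.00 0.25 -0.00 ; -0.1 0 0 0.00 0.25 -0.00 ; -0.1 0 0 0.00 0.25 -0.00 ; -0.1 0 0 0.00 0.25 -0.00 ; -0.1 0 0 0.00 0.25 0.00 ; -0.1 0 0 0.00 0.25 0.00 ; -0.1 0 0 0.00 0.25 0.00
```

Request:
{"api": "carry_out", "payload": {"rows": "0 0 0 0.15 0 0 0.235; 0 0 0 0.13 0.2 0.02 0.235; 0 0 0 0 0.2 0.01 0.235; 0 0 0 0 0.15 0 0.235; 0 0 0 0 0.15 0 0.235"}}

```text
time: 2.12
tcp_pos: [0.5192, -0.1903, 0.0103]
orientation: [0.707, 0.029, 0.706, -0.029]
force: [0.3, 0.1, -0.1]
gripper_width: 0.234
```

Request:
{"api": "carry_out", "payload": {"rows": "0 0 0 0 0.18 0 0.235; -0.4 0 0 0 0.2 0.01 0.235; -0.4 0 0 0 0.23 0.01 0.235; -0.4 0 0 0 0.23 0.01 0.235; -0.4 0 0 0 0.23 0.01 0.235"}}

```text
time: 2.53
tcp_pos: [0.5238, -0.1475, 0.0098]
orientation: [0.707, 0.019, 0.707, -0.019]
force: [-0.2, -0.6, 1.1]
gripper_width: 0.235
```

```bash
python3 - <<'E'
from h import *
snap("2")
push([(.528,-.06),(.528,-.015),(.508,.06)],[90,103,108])
E
```

```text
top [353 195  14  14] area 152 xyz [ 0.636 -0.243] tray -0.452 -0.307
top [279 203  19  19] area 268 xyz [0.6   0.004] tray -0.229 -0.193
top [302 212  64  88] area 2750 xyz [ 0.439 -0.148] tray -0.426 -0.09
top [367 247  14  14] area 153 xyz [ 0.457 -0.29 ] tray -0.554 -0.154
side [190 130  86  83] area 4373 xyz [0.478 0.332] tray 0.041 0.029
side [268 208  24  27] area 463 xyz [0.6  0.01] tray -0.224 -0.191
side [320 210  30  29] area 665 xyz [ 0.754 -0.017] tray -0.199 -0.346
side [319 227  31  24] area 82 xyz [ 0.726 -0.088] tray -0.276 -0.342
side [248 246  12  19] area 179 xyz [ 0.524 -0.108] tray -0.361 -0.158
side [297 283  20  20] area 304 xyz [ 0.636 -0.243] tray -0.451 -0.308
side [218 307  21  21] area 350 xyz [ 0.457 -0.29 ] tray -0.554 -0.154
t 2.63 tcp [ 0.5235 -0.1469  0.0096] yaw_y 87.0 xaxis [-0.  0. -1.] F [0.3 0.1 0.3] g 0.237
-> [ 0.528 -0.094  0.009] 90 rows 6
-0.5 0 0 0.00 0.22 0.01 ; -0.5 0 0 0.00 0.22 0.01 ; -0.5 0 0 0.00 0.22 0.01 ; -0.5 0 0 0.00 0.22 0.01 ; -0.5 0 0 0.00 0.22 0.01 ; -0.5 0 0 0.00 0.22 0.02
-> [ 0.536 -0.048  0.009] 103 rows 5
-2.6 0 0 0.00 0.23 0.04 ; -2.6 0 0 0.00 0.23 0.05 ; -2.6 0 0 0.00 0.22 0.06 ; -2.6 0 0 0.00 0.22 0.07 ; -2.6 0 0 0.00 0.22 0.08
-> [0.519 0.028 0.009] 108 rows 8
-0.6 0 0 0.00 0.24 0.00 ; -0.6 0 0 0.00 0.24 0.00 ; -0.6 0 0 0.00 0.24 0.01 ; -0.6 0 0 0.00 0.24 0.01 ; -0.6 0 0 0.00 0.24 0.01 ; -0.6 0 0 0.00 0.24 0.01 ; -0.6 0 0 0.00 0.24 0.02 ; -0.6 0 0 0.00 0.24 0.02
```

View pics/side_2.png

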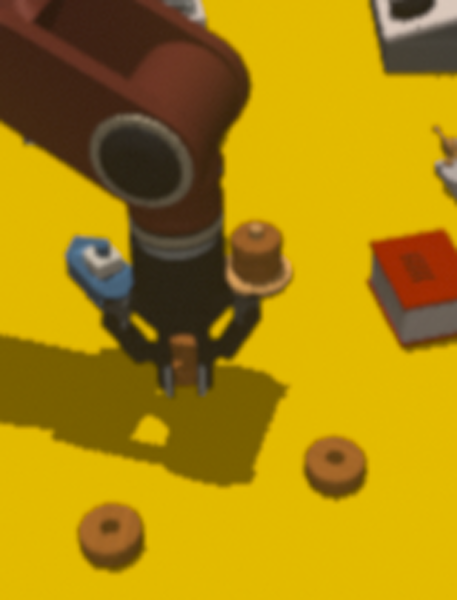

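View pics/top_2.png

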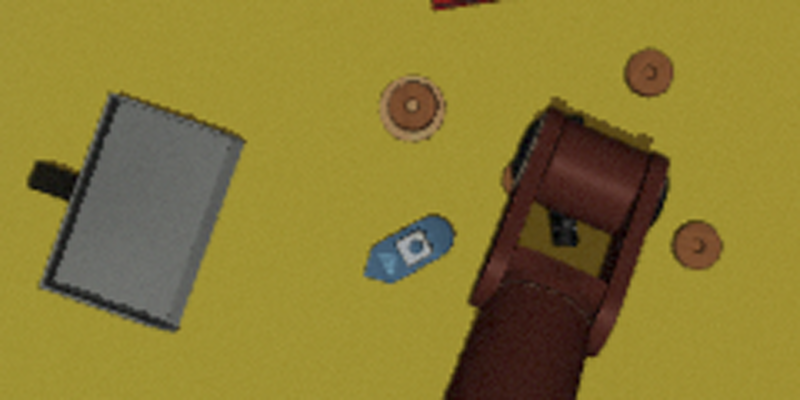

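Request:
{"api": "carry_out", "payload": {"rows": "-0.5 0 0 0 0.22 0.01 0.235; -0.5 0 0 0 0.22 0.01 0.235; -0.5 0 0 0 0.22 0.01 0.235; -0.5 0 0 0 0.22 0.01 0.235; -0.5 0 0 0 0.22 0.01 0.235"}}

```text
time: 3.05
tcp_pos: [0.5273, -0.1037, 0.0097]
orientation: [0.707, 0.003, 0.707, -0.003]
force: [-0.3, -0.5, 0.0]
gripper_width: 0.24
```

Request:
{"api": "carry_out", "payload": {"rows": "-0.5 0 0 0 0.22 0.02 0.235; -2.6 0 0 0 0.23 0.04 0.235; -2.6 0 0 0 0.23 0.05 0.235; -2.6 0 0 0 0.22 0.06 0.235; -2.6 0 0 0 0.22 0.07 0.235"}}

```text
time: 3.47
tcp_pos: [0.5345, -0.0582, 0.0097]
orientation: [0.704, -0.064, 0.704, 0.064]
force: [-1.0, -0.2, -0.7]
gripper_width: 0.235
```

```bash
python3 - <<'E'
from h import *
snap("3")
push([(.528,-.01),(.508,.06),(.432,.275)],[104,108,109.5])
E
```

```text
top [353 195  14  14] area 151 xyz [ 0.636 -0.243] tray -0.452 -0.308
top [278 203  55  97] area 2999 xyz [ 0.457 -0.047] tray -0.324 -0.074
top [367 247  14  14] area 154 xyz [ 0.457 -0.29 ] tray -0.554 -0.154
side [190 130  84  58] area 2518 xyz [0.487 0.408] tray 0.116 0.045
side [269 208  23  26] area 318 xyz [0.606 0.003] tray -0.228 -0.199
side [320 210  30  29] area 663 xyz [ 0.754 -0.017] tray -0.199 -0.346
side [252 224   9  16] area 105 xyz [ 0.535 -0.023] tray -0.276 -0.14
side [319 227  31  24] area 83 xyz [ 0.725 -0.087] tray -0.275 -0.341
side [297 283  20  19] area 301 xyz [ 0.637 -0.242] tray -0.451 -0.308
side [218 307  21  21] area 346 xyz [ 0.457 -0.29 ] tray -0.554 -0.153
t 3.57 tcp [ 0.5345 -0.0578  0.0096] yaw_y 100.4 xaxis [-0.  0. -1.] F [ 0.4 -0.4 -0.7] g 0.238
-> [ 0.536 -0.043  0.009] 104 rows 2
-1.8 0 0 0.01 0.18 0.05 ; -1.8 0 0 0.01 0.18 0.06
-> [0.519 0.028 0.009] 108 rows 8
-0.5 0 0 0.00 0.23 -0.00 ; -0.5 0 0 0.00 0.23 0.00 ; -0.5 0 0 0.00 0.23 0.00 ; -0.5 0 0 0.00 0.23 0.01 ; -0.5 0 0 0.00 0.23 0.01 ; -0.5 0 0 0.00 0.23 0.01 ; -0.5 0 0 0.00 0.23 0.01 ; -0.5 0 0 0.00 0.23 0.01
-> [0.443 0.243 0.009] 109.5 rows 23
-0.1 0 0 0.00 0.25 -0.01 ; -0.1 0 0 0.00 0.25 -0.01 ; -0.1 0 0 0.00 0.25 -0.00 ; -0.1 0 0 0.00 0.25 -0.00 ; -0.1 0 0 0.00 0.25 -0.00 ; -0.1 0 0 0.00 0.25 -0.00 ; -0.1 0 0 0.00 0.25 -0.00 ; -0.1 0 0 0.00 0.25 -0.00 ; -0.1 0 0 0.00 0.25 -0.00 ; -0.1 0 0 0.00 0.25 -0.00 ; -0.1 0 0 0.00 0.25 -0.00 ; -0.1 0 0 0.00 0.25 -0.00 ; -0.1 0 0 0.00 0.25 -0.00 ; -0.1 0 0 0.00 0.25 -0.00 ; -0.1 0 0 0.00 0.25 -0.00 ; -0.1 0 0 0.00 0.25 -0.00 ; -0.1 0 0 0.00 0.25 -0.00 ; -0.1 0 0 0.00 0.25 -0.00 ; -0.1 0 0 0.00 0.25 -0.00 ; -0.1 0 0 0.00 0.25 -0.00 ; -0.1 0 0 0.00 0.25 0.00 ; -0.1 0 0 0.00 0.25 0.00 ; -0.1 0 0 0.00 0.25 0.00
```

View pics/side_3.png

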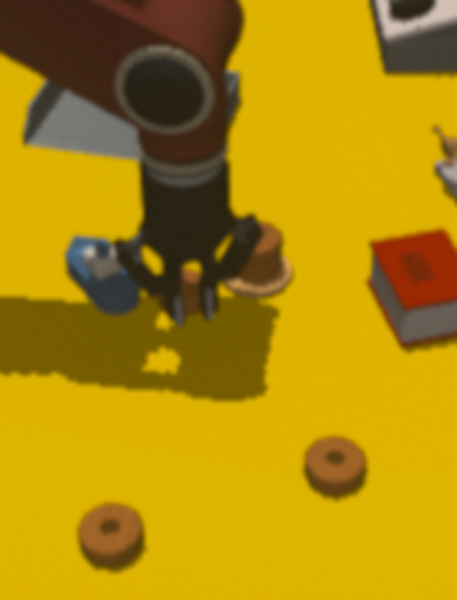

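Request:
{"api": "carry_out", "payload": {"rows": "-1.8 0 0 0 0.18 0.04 0.235; -1.8 0 0 0 0.2 0.05 0.235; -0.5 0 0 0 0.23 0 0.235; -0.5 0 0 0 0.23 0 0.235; -0.5 0 0 0 0.23 0 0.235"}}

```text
time: 3.98
tcp_pos: [0.5279, -0.016, 0.0097]
orientation: [0.701, -0.095, 0.701, 0.095]
force: [0.6, -0.4, 0.4]
gripper_width: 0.238
```

Request:
{"api": "carry_out", "payload": {"rows": "-0.5 0 0 0 0.23 0 0.235; -0.5 0 0 0 0.23 0.01 0.235; -0.5 0 0 0 0.23 0.01 0.235; -0.5 0 0 0 0.23 0.01 0.235; -0.5 0 0 0 0.23 0.01 0.235"}}

```text
time: 4.4
tcp_pos: [0.5165, 0.0286, 0.0097]
orientation: [0.698, -0.11, 0.698, 0.11]
force: [-0.6, -0.0, 0.7]
gripper_width: 0.238
```

```bash
python3 - <<'E'
from h import *
snap("4")
push([(.432,.275)],[109.5])
E
```

```text
top [353 195  14  14] area 151 xyz [ 0.636 -0.243] tray -0.452 -0.308
top [256 204  46  96] area 2776 xyz [0.451 0.037] tray -0.247 -0.042
top [367 247  14  14] area 154 xyz [ 0.457 -0.29 ] tray -0.554 -0.154
side [190 130  71  37] area 910 xyz [0.466 0.433] tray 0.133 0.074
side [244 206   7  13] area 73 xyz [0.515 0.064] tray -0.201 -0.093
side [268 208  24  25] area 441 xyz [0.601 0.012] tray -0.222 -0.192
side [320 210  30  29] area 664 xyz [ 0.754 -0.017] tray -0.199 -0.346
side [319 227  31  24] area 83 xyz [ 0.725 -0.087] tray -0.275 -0.341
side [297 283  20  19] area 295 xyz [ 0.637 -0.242] tray -0.451 -0.308
side [218 307  21  21] area 342 xyz [ 0.457 -0.29 ] tray -0.554 -0.153
t 4.5 tcp [0.5161 0.029  0.0095] yaw_y 108.0 xaxis [-0.001  0.    -1.   ] F [ 0.6  0.7 -0.3] g 0.237
-> [0.443 0.243 0.009] 109.5 rows 23
-0.1 0 0 0.00 0.25 -0.00 ; -0.1 0 0 0.00 0.25 -0.00 ; -0.1 0 0 0.00 0.25 -0.00 ; -0.1 0 0 0.00 0.25 -0.00 ; -0.1 0 0 0.00 0.25 -0.00 ; -0.1 0 0 0.00 0.25 -0.00 ; -0.1 0 0 0.00 0.25 -0.00 ; -0.1 0 0 0.00 0.25 -0.00 ; -0.1 0 0 0.00 0.25 -0.00 ; -0.1 0 0 0.00 0.25 -0.00 ; -0.1 0 0 0.00 0.25 -0.00 ; -0.1 0 0 0.00 0.25 -0.00 ; -0.1 0 0 0.00 0.25 0.00 ; -0.1 0 0 0.00 0.25 0.00 ; -0.1 0 0 0.00 0.25 0.00 ; -0.1 0 0 0.00 0.25 0.00 ; -0.1 0 0 0.00 0.25 0.00 ; -0.1 0 0 0.00 0.25 0.00 ; -0.1 0 0 0.00 0.25 0.00 ; -0.1 0 0 0.00 0.25 0.00 ; -0.1 0 0 0.00 0.25 0.00 ; -0.1 0 0 0.00 0.25 0.00 ; -0.1 0 0 0.00 0.25 0.00
```

View pics/side_4.png

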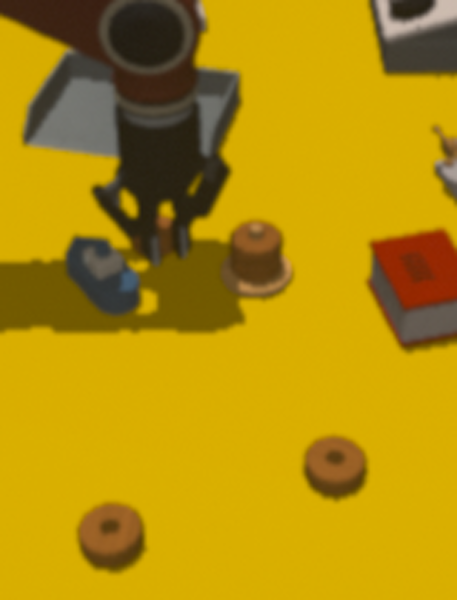

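View pics/top_4.png

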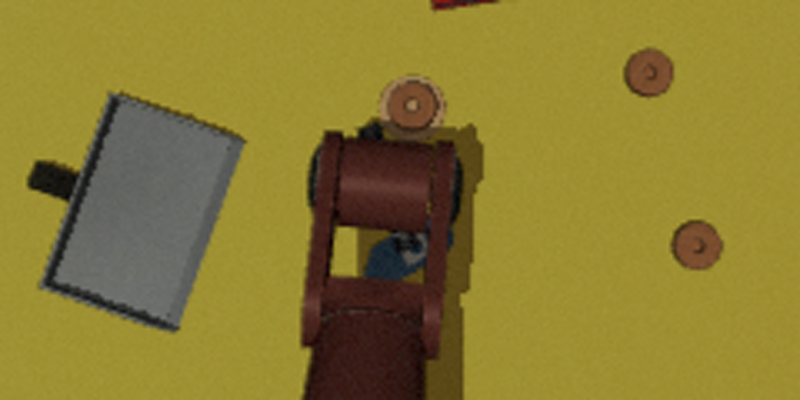

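Request:
{"api": "carry_out", "payload": {"rows": "0 0 0 0 0.25 0 0.235; 0 0 0 0 0.25 0 0.235; 0 0 0 0 0.25 0 0.235; 0 0 0 0 0.25 0 0.235; -0.5 0 0 0 0.25 0 0.235"}}

```text
time: 4.92
tcp_pos: [0.501, 0.0762, 0.0097]
orientation: [0.698, -0.113, 0.698, 0.113]
force: [-0.1, 0.4, 0.6]
gripper_width: 0.24
```

Request:
{"api": "carry_out", "payload": {"rows": "0 0 0 0 0.25 0 0.235; 0 0 0 0 0.25 0 0.235; 0 0 0 0 0.25 0 0.235; 0 0 0 0 0.25 0 0.235; -0.5 0 0 0 0.25 0 0.235"}}

```text
time: 5.33
tcp_pos: [0.4852, 0.1237, 0.0097]
orientation: [0.697, -0.116, 0.698, 0.116]
force: [0.1, 0.1, -0.4]
gripper_width: 0.231
```

```bash
python3 - <<'E'
from h import *
snap("5")
push([(.432,.275)],[109.5])
E
```

```text
top [353 195  14  14] area 151 xyz [ 0.636 -0.243] tray -0.452 -0.307
top [279 204  20  18] area 268 xyz [0.6   0.004] tray -0.23 -0.193
top [226 230  45  70] area 2126 xyz [0.414 0.144] tray -0.157 0.028
top [367 247  14  14] area 154 xyz [ 0.457 -0.29 ] tray -0.554 -0.154
side [212 130  33  18] area 342 xyz [0.474 0.481] tray 0.181 0.081
side [231 185   7  14] area 66 xyz [0.482 0.161] tray -0.12 -0.03
side [268 208  24  25] area 440 xyz [0.601 0.012] tray -0.222 -0.191
side [320 210  30  29] area 665 xyz [ 0.754 -0.017] tray -0.199 -0.346
side [319 227  31  24] area 84 xyz [ 0.725 -0.087] tray -0.275 -0.341
side [298 283  19  19] area 296 xyz [ 0.637 -0.242] tray -0.451 -0.308
side [218 307  21  21] area 343 xyz [ 0.457 -0.289] tray -0.554 -0.153
t 5.43 tcp [0.4849 0.124  0.0095] yaw_y 109.0 xaxis [-0.001  0.    -1.   ] F [1.  0.6 0.1] g 0.236
-> [0.443 0.243 0.009] 109.5 rows 13
-0.0 0 0 0.00 0.24 -0.00 ; -0.0 0 0 0.00 0.24 -0.00 ; -0.0 0 0 0.00 0.24 -0.00 ; -0.0 0 0 0.00 0.24 -0.00 ; -0.0 0 0 0.00 0.24 -0.00 ; -0.0 0 0 0.00 0.24 -0.00 ; -0.0 0 0 0.00 0.24 -0.00 ; -0.0 0 0 0.00 0.24 0.00 ; -0.0 0 0 0.00 0.24 0.00 ; -0.0 0 0 0.00 0.24 0.00 ; -0.0 0 0 0.00 0.24 0.00 ; -0.0 0 0 0.00 0.24 0.00 ; -0.0 0 0 0.00 0.24 0.00
```

View pics/side_5.png

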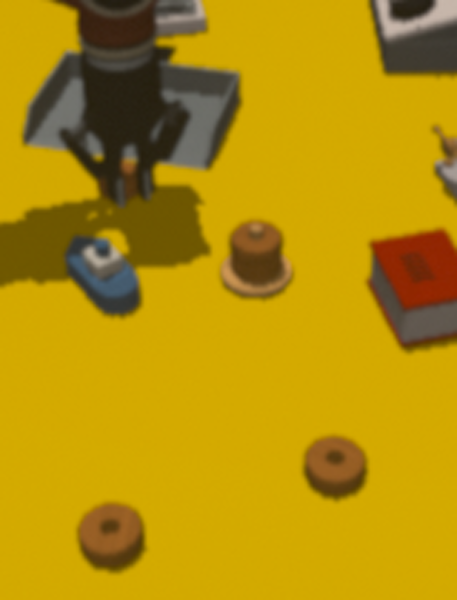

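Request:
{"api": "carry_out", "payload": {"rows": "0 0 0 0 0.25 0 0.235; 0 0 0 0 0.25 0 0.235; 0 0 0 0 0.25 0 0.235; 0 0 0 0 0.25 0 0.235; 0 0 0 0 0.25 0 0.235"}}

```text
time: 5.85
tcp_pos: [0.469, 0.171, 0.0097]
orientation: [0.697, -0.116, 0.698, 0.116]
force: [-0.1, -0.1, 0.8]
gripper_width: 0.236
```

Request:
{"api": "carry_out", "payload": {"rows": "0 0 0 0 0.25 0 0.235; 0 0 0 0 0.25 0 0.235; 0 0 0 0 0.25 0 0.235; 0 0 0 -0.03 0.25 0 0.235; 0 0 0 -0.03 0.25 0 0.235"}}

```text
time: 6.27
tcp_pos: [0.4528, 0.2183, 0.0121]
orientation: [0.697, -0.116, 0.698, 0.116]
force: [-0.4, -0.8, -0.1]
gripper_width: 0.232
```

Request:
{"api": "carry_out", "payload": {"rows": "0 0 0 0 0.2 0 0.235; 0 0 0 0 0.2 0 0.235; 0 0 0 0 0.15 0 0.235; 0 0 0 0 0.1 0 0.235; 0 0 0 0 0 0 0.235"}}

```text
time: 6.68
tcp_pos: [0.4445, 0.2425, 0.0121]
orientation: [0.697, -0.116, 0.698, 0.116]
force: [-0.0, -0.8, 0.2]
gripper_width: 0.238
```

Request:
{"api": "carry_out", "payload": {"rows": "0 0 0 0 -0.5 0 0.235; 0 0 0 -0.3 -0.8 0 0.235; 0 0 0 -0.9 -0.4 0 0.235; 0 0 0 -1 0 0 0.235; 0 0 0 -0.6 0 0 0.235"}}

```text
time: 7.1
tcp_pos: [0.4686, 0.1766, 0.1278]
orientation: [0.699, -0.115, 0.696, 0.115]
force: [0.2, 0.0, 1.3]
gripper_width: 0.237
```

```bash
python3 - <<'E'
from h import *
snap("6")
A=np.array([.636,-.243]);hd=120;u=np.array([np.cos(np.radians(hd)),np.sin(np.radians(hd))])
st=A-.065*u
plan([[*st,.12],[*st,.009]],[hd]*2,step=38,turn=7)
E
```

```text
top [353 195  14  14] area 153 xyz [ 0.636 -0.243] tray -0.452 -0.308
top [279 204  19  18] area 271 xyz [0.6   0.004] tray -0.229 -0.193
top [199 234  54  66] area 1871 xyz [0.415 0.223] tray -0.083 0.053
top [367 247  14  14] area 154 xyz [ 0.457 -0.29 ] tray -0.554 -0.154
side [211 165  15  13] area 167 xyz [0.433 0.278] tray -0.024 0.054
side [268 208  24  25] area 443 xyz [0.601 0.012] tray -0.222 -0.191
side [320 210  30  29] area 664 xyz [ 0.754 -0.017] tray -0.199 -0.346
side [319 227  31  24] area 83 xyz [ 0.725 -0.087] tray -0.275 -0.341
side [297 283  20  19] area 296 xyz [ 0.637 -0.242] tray -0.451 -0.308
side [218 307  21  20] area 345 xyz [ 0.457 -0.29 ] tray -0.554 -0.153
t 7.2 tcp [0.4709 0.1778 0.1303] yaw_y 108.8 xaxis [ 0.011  0.002 -1.   ] F [1.6 0.3 0.7] g 0.236
-> [ 0.668 -0.299  0.12 ] 120 rows 14
-0.8 0 0 0.02 -0.92 0.06 ; -0.8 0 0 0.02 -0.92 0.05 ; -0.8 0 0 0.02 -0.92 0.03 ; -0.8 0 0 0.02 -0.92 0.02 ; -0.8 0 0 0.02 -0.92 0.01 ; -0.8 0 0 0.02 -0.92 -0.00 ; -0.8 0 0 0.02 -0.92 -0.02 ; -0.8 0 0 0.02 -0.92 -0.03 ; -0.8 0 0 0.02 -0.92 -0.04 ; -0.8 0 0 0.02 -0.92 -0.06 ; -0.8 0 0 0.02 -0.92 -0.07 ; -0.8 0 0 0.02 -0.92 -0.08 ; -0.8 0 0 0.02 -0.92 -0.09 ; -0.8 0 0 0.02 -0.92 -0.11
-> [ 0.668 -0.299  0.009] 120 rows 3
-0.0 0 0 0.92 0.00 0.00 ; -0.0 0 0 0.92 0.00 0.00 ; -0.0 0 0 0.92 0.00 0.00
```

View pics/side_6.png

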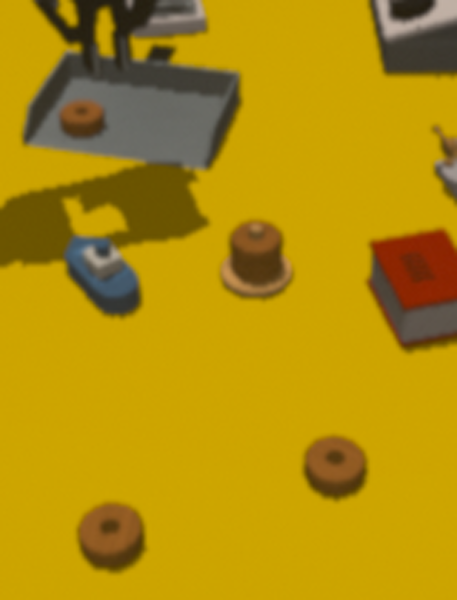

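View pics/top_6.png

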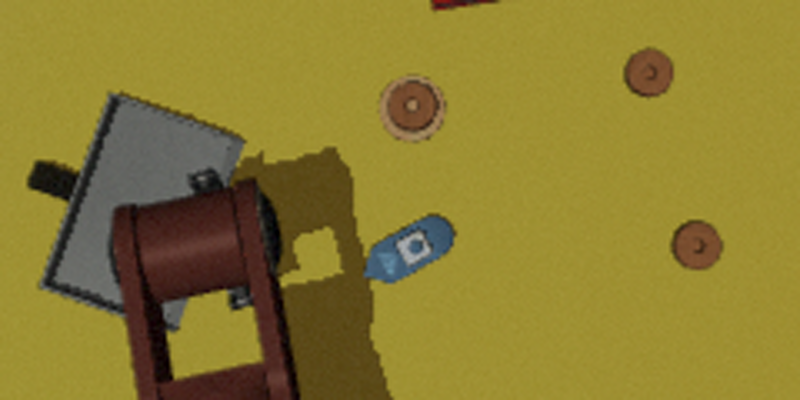

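Request:
{"api": "carry_out", "payload": {"rows": "-0.8 0 0 0 -0.9 0.06 0.235; -0.8 0 0 0 -0.9 0.05 0.235; -0.8 0 0 0 -0.9 0.03 0.235; -0.8 0 0 0 -0.9 0.02 0.235; -0.8 0 0 0 -0.9 0 0.235"}}

```text
time: 7.62
tcp_pos: [0.5355, 0.0095, 0.1228]
orientation: [0.692, -0.14, 0.694, 0.141]
force: [0.2, 0.6, 0.2]
gripper_width: 0.235
```

Request:
{"api": "carry_out", "payload": {"rows": "-0.8 0 0 0 -0.9 0 0.235; -0.8 0 0 0 -0.9 -0.02 0.235; -0.8 0 0 0 -0.9 -0.03 0.235; -0.8 0 0 0 -0.9 -0.05 0.235; -0.8 0 0 0 -0.9 -0.06 0.235"}}

```text
time: 8.03
tcp_pos: [0.6043, -0.157, 0.1224]
orientation: [0.687, -0.164, 0.688, 0.165]
force: [-0.1, -0.4, 0.1]
gripper_width: 0.233
```

Request:
{"api": "carry_out", "payload": {"rows": "-0.8 0 0 0 -0.9 -0.07 0.235; -0.8 0 0 0 -0.9 -0.08 0.235; -0.8 0 0 0 -0.9 -0.1 0.235; -0.8 0 0 0 -0.9 -0.1 0.235; 0 0 0 0.4 0 0 0.235"}}

```text
time: 8.45
tcp_pos: [0.6628, -0.2962, 0.1105]
orientation: [0.685, -0.185, 0.682, 0.18]
force: [-0.3, 0.5, 0.4]
gripper_width: 0.231
```

```bash
python3 - <<'E'
from h import *
push([(.6205,-.216)],[120],d=.065-.031+.031) if 0 else None
plan([[.668,-.299,.04],[.668,-.299,.009]],[120]*2,step=30)
E
```

```text
t 8.45 tcp [ 0.6628 -0.2962  0.1105] yaw_y 119.8 xaxis [ 0.006 -0.006 -1.   ] F [-0.3  0.5  0.4] g 0.231
-> [ 0.668 -0.299  0.04 ] 120 rows 3
-0.1 0 0 0.59 -0.04 0.03 ; -0.1 0 0 0.59 -0.04 0.03 ; -0.1 0 0 0.59 -0.04 0.03
-> [ 0.668 -0.299  0.009] 120 rows 1
-0.0 0 0 0.78 0.00 0.00
```

Request:
{"api": "carry_out", "payload": {"rows": "0 0 0 0.6 -0.04 0 0.235; 0 0 0 0.6 -0.04 0 0.235; 0 0 0 0.5 -0.04 0 0.235; 0 0 0 0.4 0 0 0.235; 0 0 0 0 0 0 0.235"}}

```text
time: 8.87
tcp_pos: [0.6588, -0.291, 0.0175]
orientation: [0.68, -0.181, 0.685, 0.186]
force: [-0.5, 0.7, -1.0]
gripper_width: 0.238
```

```bash
python3 - <<'E'
from h import *
snap("7")
push([(.636,-.243),(.552,-.098),(.532,-.05),(.527,-.015)],[120,119,108,101])
E
```

```text
top [320 180  85 120] area 4452 xyz [ 0.492 -0.262] tray -0.517 -0.177
top [353 195  11  14] area 80 xyz [ 0.64  -0.235] tray -0.442 -0.309
top [279 203  19  19] area 270 xyz [0.6   0.004] tray -0.23 -0.193
top [203 254  15  14] area 165 xyz [0.433 0.274] tray -0.029 0.053
side [190 130 160 124] area 9675 xyz [0.63  0.212] tray -0.023 -0.153
side [297 292  12  11] area 60 xyz [ 0.623 -0.256] tray -0.468 -0.3
side [218 306  21  22] area 365 xyz [ 0.457 -0.289] tray -0.554 -0.154
t 8.97 tcp [ 0.6618 -0.2925  0.0228] yaw_y 120.1 xaxis [-0.002  0.001 -1.   ] F [ 0.1 -0.3  0.2] g 0.235
-> [ 0.653 -0.272  0.009] 120 rows 3
0.0 0 0 0.12 0.18 0.02 ; 0.0 0 0 0.12 0.18 0.02 ; 0.0 0 0 0.12 0.18 0.02
-> [ 0.568 -0.128  0.009] 119 rows 17
0.1 0 0 0.00 0.25 -0.00 ; 0.1 0 0 0.00 0.25 -0.00 ; 0.1 0 0 0.00 0.25 -0.00 ; 0.1 0 0 0.00 0.25 -0.00 ; 0.1 0 0 0.00 0.25 -0.00 ; 0.1 0 0 0.00 0.25 -0.00 ; 0.1 0 0 0.00 0.25 -0.00 ; 0.1 0 0 0.00 0.25 -0.00 ; 0.1 0 0 0.00 0.25 -0.00 ; 0.1 0 0 0.00 0.25 -0.00 ; 0.1 0 0 0.00 0.25 -0.00 ; 0.1 0 0 0.00 0.25 -0.00 ; 0.1 0 0 0.00 0.25 -0.00 ; 0.1 0 0 0.00 0.25 -0.00 ; 0.1 0 0 0.00 0.25 -0.00 ; 0.1 0 0 0.00 0.25 -0.01 ; 0.1 0 0 0.00 0.25 -0.01
-> [ 0.543 -0.082  0.009] 108 rows 6
1.8 0 0 0.00 0.22 -0.00 ; 1.8 0 0 0.00 0.22 -0.01 ; 1.8 0 0 0.00 0.22 -0.02 ; 1.8 0 0 0.00 0.22 -0.02 ; 1.8 0 0 0.00 0.22 -0.03 ; 1.8 0 0 0.00 0.21 -0.04
-> [ 0.533 -0.048  0.009] 101 rows 4
1.8 0 0 0.00 0.22 0.01 ; 1.8 0 0 0.00 0.22 0.01 ; 1.8 0 0 0.00 0.22 -0.00 ; 1.8 0 0 0.00 0.22 -0.01
```

View pics/side_7.png

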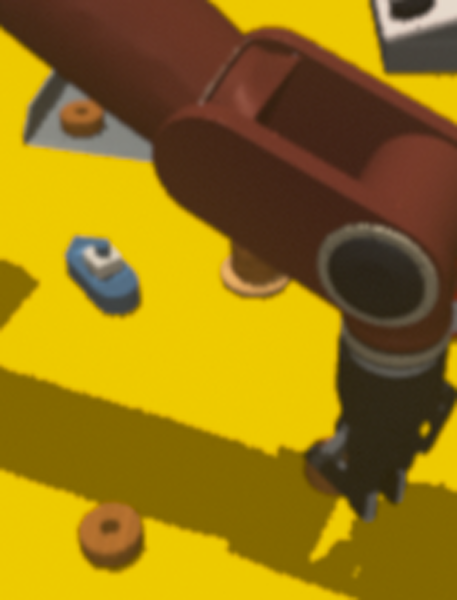

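Request:
{"api": "carry_out", "payload": {"rows": "0 0 0 0.17 0.05 0.03 0.235; 0 0 0 0.17 0.15 0.03 0.235; 0 0 0 0 0.2 0 0.235; 0 0 0 0 0.2 0 0.235; 0 0 0 0 0.25 0 0.235"}}

```text
time: 9.38
tcp_pos: [0.6474, -0.2618, 0.011]
orientation: [0.683, -0.184, 0.683, 0.183]
force: [0.6, -0.3, -0.0]
gripper_width: 0.238
```

Request:
{"api": "carry_out", "payload": {"rows": "0 0 0 0 0.25 0 0.235; 0 0 0 0 0.25 0 0.235; 0 0 0 0 0.25 0 0.235; 0 0 0 0 0.25 0 0.235; 0 0 0 0 0.25 0 0.235"}}

```text
time: 9.8
tcp_pos: [0.6221, -0.2183, 0.0108]
orientation: [0.683, -0.184, 0.683, 0.184]
force: [0.1, -0.0, 0.6]
gripper_width: 0.233
```

```bash
python3 - <<'E'
from h import *
snap("8")
push([(.552,-.098),(.532,-.05),(.527,-.015)],[119,108,101])
E
```

```text
top [308 180  82 120] area 4354 xyz [ 0.491 -0.208] tray -0.466 -0.159
top [279 203  19  19] area 272 xyz [0.6   0.004] tray -0.23 -0.193
top [203 254  15  14] area 164 xyz [0.433 0.274] tray -0.029 0.053
side [190 130 160 121] area 8244 xyz [0.605 0.24 ] tray -0.005 -0.121
side [298 203  11  11] area 48 xyz [0.676 0.063] tray -0.15 -0.245
side [281 275   8  10] area 41 xyz [ 0.589 -0.201] tray -0.427 -0.25
side [218 307  21  21] area 352 xyz [ 0.457 -0.29 ] tray -0.554 -0.153
t 9.9 tcp [ 0.6215 -0.2176  0.0102] yaw_y 120.2 xaxis [-0.001  0.001 -1.   ] F [ 0.  -0.3  0.4] g 0.238
-> [ 0.568 -0.128  0.009] 119 rows 11
0.1 0 0 0.00 0.24 -0.00 ; 0.1 0 0 0.00 0.24 -0.00 ; 0.1 0 0 0.00 0.24 -0.00 ; 0.1 0 0 0.00 0.24 -0.00 ; 0.1 0 0 0.00 0.24 -0.00 ; 0.1 0 0 0.00 0.24 -0.00 ; 0.1 0 0 0.00 0.24 -0.00 ; 0.1 0 0 0.00 0.24 -0.00 ; 0.1 0 0 0.00 0.24 -0.01 ; 0.1 0 0 0.00 0.24 -0.01 ; 0.1 0 0 0.00 0.24 -0.01
-> [ 0.543 -0.082  0.009] 108 rows 6
1.8 0 0 0.00 0.22 -0.00 ; 1.8 0 0 0.00 0.22 -0.01 ; 1.8 0 0 0.00 0.22 -0.02 ; 1.8 0 0 0.00 0.22 -0.02 ; 1.8 0 0 0.00 0.22 -0.03 ; 1.8 0 0 0.00 0.21 -0.04
-> [ 0.533 -0.048  0.009] 101 rows 4
1.8 0 0 0.00 0.22 0.01 ; 1.8 0 0 0.00 0.22 0.01 ; 1.8 0 0 0.00 0.22 -0.00 ; 1.8 0 0 0.00 0.22 -0.01
```

View pics/side_8.png

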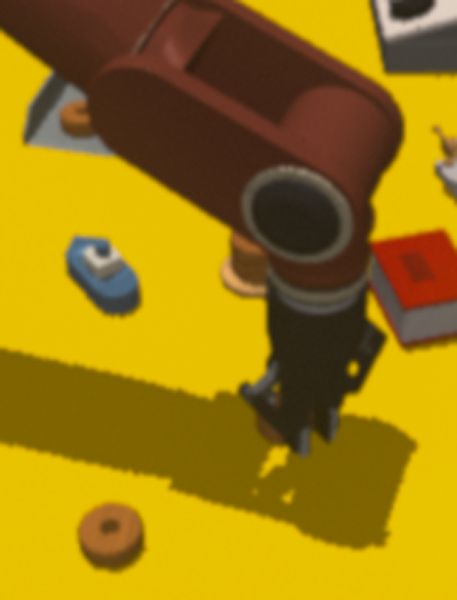

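Request:
{"api": "carry_out", "payload": {"rows": "0 0 0 0 0.24 0 0.235; 0 0 0 0 0.24 0 0.235; 0 0 0 0 0.24 0 0.235; 0 0 0 0 0.24 0 0.235; 0 0 0 0 0.24 0 0.235"}}

```text
time: 10.32
tcp_pos: [0.5979, -0.1768, 0.0104]
orientation: [0.683, -0.184, 0.683, 0.184]
force: [-0.2, 0.2, 0.3]
gripper_width: 0.233
```

Request:
{"api": "carry_out", "payload": {"rows": "0 0 0 0 0.24 0 0.235; 0 0 0 0 0.24 0 0.235; 0.3 0 0 0 0.24 0 0.235; 0.3 0 0 0 0.24 0 0.235; 0.3 0 0 0 0.24 -0.01 0.235"}}

```text
time: 10.73
tcp_pos: [0.5736, -0.1354, 0.0105]
orientation: [0.684, -0.178, 0.684, 0.178]
force: [0.5, 0.5, 0.5]
gripper_width: 0.235
```

```bash
python3 - <<'E'
from h import *
snap("9")
push([(.552,-.098),(.532,-.05),(.527,-.015)],[119,108,101])
E
```

```text
top [293 196  68 104] area 3421 xyz [ 0.468 -0.127] tray -0.397 -0.111
top [279 203  20  19] area 273 xyz [0.6   0.004] tray -0.23 -0.193
top [367 247  14  14] area 153 xyz [ 0.457 -0.29 ] tray -0.554 -0.154
top [203 254  15  14] area 163 xyz [0.433 0.274] tray -0.029 0.053
side [190 130 108  78] area 4636 xyz [0.529 0.356] tray 0.08 -0.012
side [320 210  30  29] area 663 xyz [ 0.754 -0.017] tray -0.199 -0.346
side [319 227  31  24] area 80 xyz [ 0.726 -0.088] tray -0.276 -0.342
side [218 307  21  21] area 347 xyz [ 0.457 -0.29 ] tray -0.554 -0.153
t 10.83 tcp [ 0.5731 -0.1348  0.0101] yaw_y 119.3 xaxis [-0.001  0.001 -1.   ] F [ 0.9 -0.4 -0. ] g 0.238
-> [ 0.568 -0.128  0.009] 119 rows 1
0.3 0 0 0.03 0.21 -0.01
-> [ 0.543 -0.082  0.009] 108 rows 6
1.8 0 0 0.00 0.22 -0.00 ; 1.8 0 0 0.00 0.22 -0.01 ; 1.8 0 0 0.00 0.22 -0.02 ; 1.8 0 0 0.00 0.22 -0.02 ; 1.8 0 0 0.00 0.22 -0.03 ; 1.8 0 0 0.00 0.21 -0.04
-> [ 0.533 -0.048  0.009] 101 rows 4
1.8 0 0 0.00 0.22 0.01 ; 1.8 0 0 0.00 0.22 0.01 ; 1.8 0 0 0.00 0.22 -0.00 ; 1.8 0 0 0.00 0.22 -0.01
```

View pics/side_9.png

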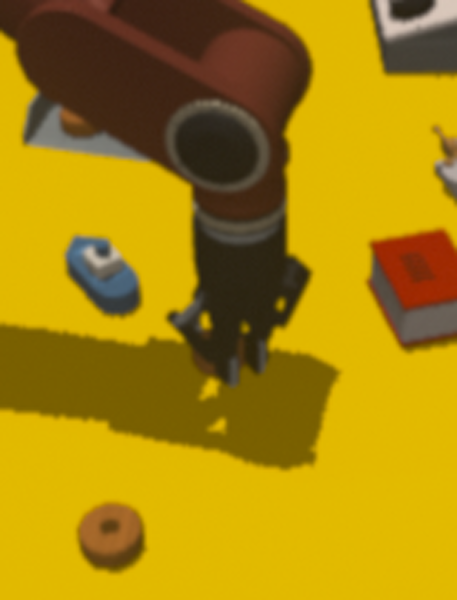

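View pics/top_9.png

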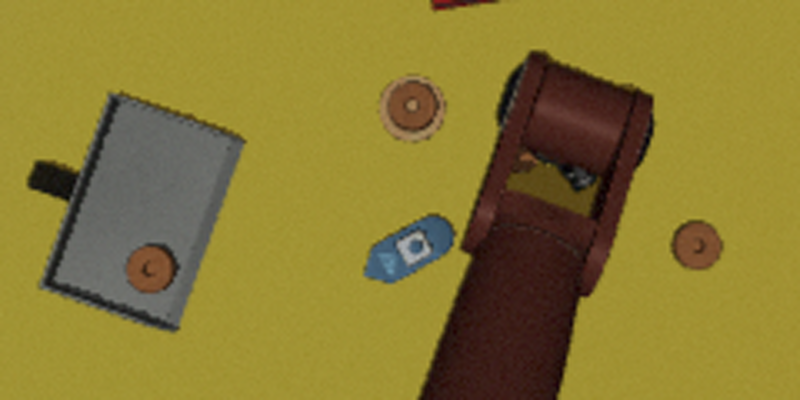

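```bash
python3 - <<'E'
from h import *
K,E,_=load("side")
c=proj(K,E,(.5565,-.105,.01));print(c,((c-[190,130])*2.857), 2.857*.025*K[0,0]/(E[2,:3]@[.5565,-.105,.01]+E[2,3]))
E
```

```text
[266.7526672  252.41140904] [219.28237018 349.72939561] 28.253328517088253
```

Side view shows the ring's left edge at about x = 192 (predicted 191), so it is centred in the cradle. Continuing through the gap.

Request:
{"api": "carry_out", "payload": {"rows": "0.3 0 0 0 0.21 0 0.235; 1.8 0 0 0 0.22 0 0.235; 1.8 0 0 0 0.22 -0.01 0.235; 1.8 0 0 0 0.22 -0.02 0.235; 1.8 0 0 0 0.22 -0.02 0.235"}}

```text
time: 11.25
tcp_pos: [0.5527, -0.098, 0.0107]
orientation: [0.695, -0.132, 0.694, 0.132]
force: [0.3, -1.0, 1.2]
gripper_width: 0.237
```

Request:
{"api": "carry_out", "payload": {"rows": "1.8 0 0 0 0.22 -0.03 0.235; 1.8 0 0 0 0.22 -0.04 0.235; 1.8 0 0 0 0.22 0.01 0.235; 1.8 0 0 0 0.22 0.01 0.235; 1.8 0 0 0 0.22 0 0.235"}}

```text
time: 11.67
tcp_pos: [0.5372, -0.0569, 0.0107]
orientation: [0.703, -0.077, 0.703, 0.077]
force: [0.4, 0.4, -0.1]
gripper_width: 0.233
```

```bash
python3 - <<'E'
from h import *
snap("10")
push([(.527,-.015),(.518,.06),(.49,.235),(.484,.26)],[101,98,98,98])
E
```

```text
top [276 203  57  97] area 3012 xyz [ 0.458 -0.045] tray -0.322 -0.075
top [367 247  14  14] area 153 xyz [ 0.457 -0.29 ] tray -0.554 -0.154
top [203 254  15  14] area 165 xyz [0.433 0.274] tray -0.029 0.053
side [190 130  85  57] area 2648 xyz [0.485 0.401] tray 0.108 0.045
side [268 209  24  25] area 319 xyz [0.605 0.003] tray -0.229 -0.199
side [320 210  30  29] area 664 xyz [ 0.754 -0.017] tray -0.199 -0.346
side [253 224   8  16] area 96 xyz [ 0.537 -0.023] tray -0.275 -0.142
side [319 227  31  24] area 82 xyz [ 0.726 -0.088] tray -0.276 -0.342
side [218 307  21  21] area 345 xyz [ 0.457 -0.29 ] tray -0.554 -0.153
t 11.77 tcp [ 0.5368 -0.0563  0.0104] yaw_y 102.7 xaxis [-0.  0. -1.] F [ 1.1 -0.2  0.9] g 0.235
-> [ 0.533 -0.048  0.009] 101 rows 1
1.7 0 0 0.03 0.21 -0.04
-> [0.523 0.026 0.009] 98 rows 8
0.4 0 0 0.00 0.24 0.01 ; 0.4 0 0 0.00 0.24 0.01 ; 0.4 0 0 0.00 0.24 0.01 ; 0.4 0 0 0.00 0.24 0.01 ; 0.4 0 0 0.00 0.24 0.01 ; 0.4 0 0 0.00 0.24 0.00 ; 0.4 0 0 0.00 0.24 0.00 ; 0.4 0 0 0.00 0.24 0.00
-> [0.495 0.201 0.009] 98 rows 18
-0.0 0 0 0.00 0.25 -0.00 ; -0.0 0 0 0.00 0.25 -0.00 ; -0.0 0 0 0.00 0.25 -0.00 ; -0.0 0 0 0.00 0.25 -0.00 ; -0.0 0 0 0.00 0.25 -0.00 ; -0.0 0 0 0.00 0.25 -0.00 ; -0.0 0 0 0.00 0.25 -0.00 ; -0.0 0 0 0.00 0.25 -0.00 ; -0.0 0 0 0.00 0.25 -0.00 ; -0.0 0 0 0.00 0.25 -0.00 ; -0.0 0 0 0.00 0.25 -0.00 ; -0.0 0 0 0.00 0.25 -0.00 ; -0.0 0 0 0.00 0.25 -0.00 ; -0.0 0 0 0.00 0.25 -0.00 ; -0.0 0 0 0.00 0.25 -0.00 ; -0.0 0 0 0.00 0.25 -0.00 ; -0.0 0 0 0.00 0.25 -0.00 ; -0.0 0 0 0.00 0.25 -0.00
-> [0.489 0.226 0.009] 98 rows 3
-0.0 0 0 0.00 0.21 -0.02 ; -0.0 0 0 0.00 0.21 -0.02 ; -0.0 0 0 0.00 0.21 -0.02
```

View pics/side_10.png

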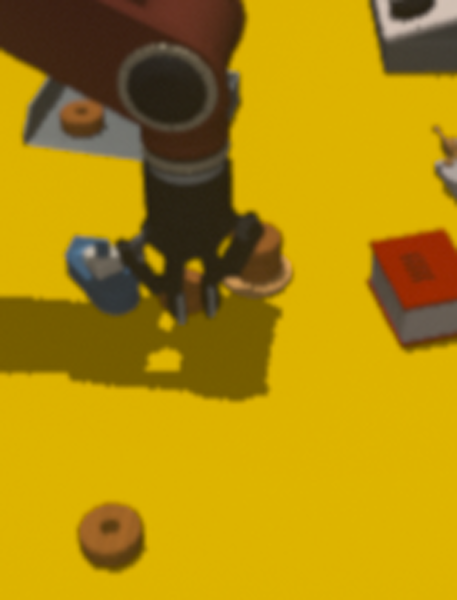

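Request:
{"api": "carry_out", "payload": {"rows": "1.5 0 0 0 0.21 -0.03 0.235; 0.4 0 0 0 0.24 0.01 0.235; 0.4 0 0 0 0.24 0.01 0.235; 0.4 0 0 0 0.24 0.01 0.235; 0.4 0 0 0 0.24 0.01 0.235"}}

```text
time: 12.18
tcp_pos: [0.5287, -0.0105, 0.0106]
orientation: [0.705, -0.059, 0.705, 0.059]
force: [-0.5, 0.3, -0.9]
gripper_width: 0.236
```

Request:
{"api": "carry_out", "payload": {"rows": "0.4 0 0 0 0.24 0 0.235; 0.4 0 0 0 0.24 0 0.235; 0 0 0 0 0.24 0 0.235; 0 0 0 0 0.24 0 0.235; 0 0 0 0 0.24 0 0.235"}}

```text
time: 12.6
tcp_pos: [0.521, 0.0372, 0.0105]
orientation: [0.705, -0.054, 0.705, 0.054]
force: [0.6, -0.7, 0.2]
gripper_width: 0.234
```

```bash
python3 - <<'E'
from h import *
snap("11")
push([(.484,.262)],[99])
E
```

```text
top [253 203  46  97] area 2808 xyz [0.453 0.046] tray -0.238 -0.04
top [367 247  14  14] area 153 xyz [ 0.457 -0.29 ] tray -0.554 -0.154
top [203 254  15  14] area 163 xyz [0.433 0.274] tray -0.029 0.053
side [190 130  71  35] area 803 xyz [0.476 0.434] tray 0.137 0.064
side [211 165  15  13] area 167 xyz [0.433 0.278] tray -0.024 0.054
side [244 203  10  15] area 102 xyz [0.52  0.072] tray -0.191 -0.095
side [268 208  24  25] area 438 xyz [0.601 0.012] tray -0.222 -0.192
side [320 210  30  29] area 664 xyz [ 0.754 -0.017] tray -0.199 -0.346
side [319 227  31  24] area 83 xyz [ 0.725 -0.087] tray -0.275 -0.341
side [218 307  21  20] area 342 xyz [ 0.457 -0.289] tray -0.554 -0.153
t 12.7 tcp [0.5207 0.0376 0.0104] yaw_y 98.9 xaxis [-0.  0. -1.] F [0.5 0.1 0.1] g 0.236
-> [0.489 0.228 0.009] 99 rows 20
-0.0 0 0 0.00 0.24 -0.00 ; -0.0 0 0 0.00 0.24 -0.00 ; -0.0 0 0 0.00 0.24 -0.00 ; -0.0 0 0 0.00 0.24 -0.00 ; -0.0 0 0 0.00 0.24 -0.00 ; -0.0 0 0 0.00 0.24 -0.00 ; -0.0 0 0 0.00 0.24 -0.00 ; -0.0 0 0 0.00 0.24 -0.00 ; -0.0 0 0 0.00 0.24 -0.00 ; -0.0 0 0 0.00 0.24 -0.00 ; -0.0 0 0 0.00 0.24 -0.00 ; -0.0 0 0 0.00 0.24 -0.00 ; -0.0 0 0 0.00 0.24 -0.00 ; -0.0 0 0 0.00 0.24 -0.00 ; -0.0 0 0 0.00 0.24 -0.00 ; -0.0 0 0 0.00 0.24 -0.00 ; -0.0 0 0 0.00 0.24 -0.00 ; -0.0 0 0 0.00 0.24 -0.00 ; -0.0 0 0 0.00 0.24 -0.00 ; -0.0 0 0 0.00 0.24 -0.00
```

View pics/side_11.png

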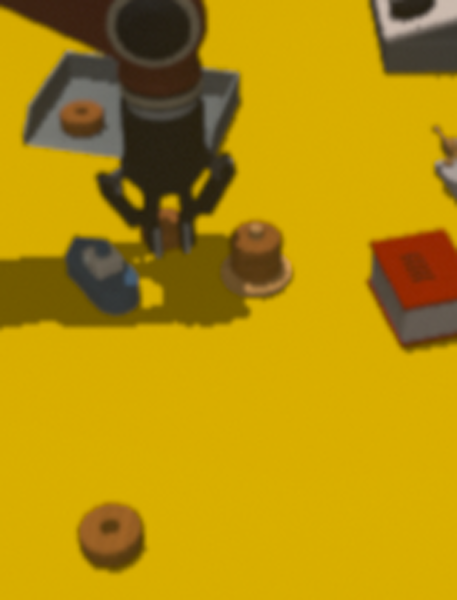

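Request:
{"api": "carry_out", "payload": {"rows": "0 0 0 0 0.25 0.01 0.235; 0 0 0 0 0.25 0.01 0.235; 0 0 0 0 0.25 0.01 0.235; 0 0 0 0 0.25 0.01 0.235; 0 0 0 0 0.25 0.01 0.235"}}

```text
time: 13.12
tcp_pos: [0.5154, 0.0869, 0.0105]
orientation: [0.705, -0.054, 0.705, 0.054]
force: [0.1, 0.3, -0.6]
gripper_width: 0.238
```

Request:
{"api": "carry_out", "payload": {"rows": "0 0 0 0 0.25 0.01 0.235; 0 0 0 0 0.25 0.01 0.235; 0 0 0 0 0.25 0.01 0.235; 0 0 0 0 0.25 0.01 0.235; 0 0 0 0 0.25 0.01 0.235"}}

```text
time: 13.53
tcp_pos: [0.5097, 0.1366, 0.0105]
orientation: [0.705, -0.054, 0.705, 0.054]
force: [0.1, -0.8, -0.1]
gripper_width: 0.228
```

Request:
{"api": "carry_out", "payload": {"rows": "0 0 0 0 0.25 0 0.235; 0 0 0 0 0.25 0 0.235; 0 0 0 0 0.25 0 0.235; 0 0 0 0 0.25 0 0.235; 0 0 0 -0.02 0.25 0 0.235"}}

```text
time: 13.95
tcp_pos: [0.5018, 0.1859, 0.0111]
orientation: [0.705, -0.054, 0.705, 0.054]
force: [-0.2, -0.0, 0.1]
gripper_width: 0.233
```

Request:
{"api": "carry_out", "payload": {"rows": "0 0 0 -0.02 0.25 0 0.235; 0 0 0 -0.02 0.25 0 0.235; 0 0 0 0 0.2 0 0.235; 0 0 0 0 0.15 0 0.235; 0 0 0 0 0.1 0 0.235"}}

```text
time: 14.37
tcp_pos: [0.4963, 0.2233, 0.0129]
orientation: [0.705, -0.054, 0.705, 0.054]
force: [-0.2, 0.0, -0.9]
gripper_width: 0.24
```

```bash
python3 - <<'E'
from h import *
snap("12")
push([(.488,.262)],[99])
E
```

```text
top [279 203  19  19] area 268 xyz [0.6   0.004] tray -0.23 -0.193
top [189 224  53  76] area 2356 xyz [0.421 0.257] tray -0.048 0.058
top [367 247  14  14] area 155 xyz [ 0.458 -0.29 ] tray -0.554 -0.154
side [211 164  15  14] area 164 xyz [0.432 0.278] tray -0.025 0.055
side [233 166  10  15] area 99 xyz [0.495 0.262] tray -0.02 -0.01
side [268 208  24  25] area 444 xyz [0.601 0.012] tray -0.222 -0.191
side [320 210  30  29] area 665 xyz [ 0.754 -0.017] tray -0.199 -0.346
side [319 227  31  24] area 83 xyz [ 0.725 -0.087] tray -0.275 -0.341
side [218 307  21  21] area 340 xyz [ 0.457 -0.289] tray -0.554 -0.153
t 14.47 tcp [0.4963 0.2231 0.0129] yaw_y 98.8 xaxis [-0.  0. -1.] F [ 0. -0.  0.] g 0.236
-> [0.493 0.228 0.009] 99 rows 1
-0.2 0 0 0.10 0.14 -0.05
```

View pics/side_12.png

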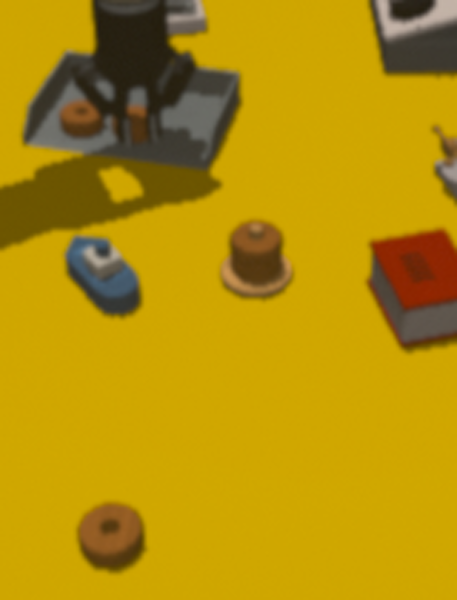

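Request:
{"api": "carry_out", "payload": {"rows": "0 0 0 0 0.15 0 0.235; 0 0 0 0 0.2 0 0.235; 0 0 0 0 0.15 0 0.235; 0 0 0 0 0.1 0 0.235; 0 0 0 0 0 0 0.235"}}

```text
time: 14.88
tcp_pos: [0.4926, 0.2471, 0.0129]
orientation: [0.705, -0.054, 0.705, 0.055]
force: [0.1, -0.7, 0.0]
gripper_width: 0.231
```

Request:
{"api": "carry_out", "payload": {"rows": "0 0 0 0 -0.6 0 0.235; 0 0 0 -0.2 -0.9 0 0.235; 0 0 0 -0.8 -0.5 0 0.235; 0 0 0 -1 -0.3 0 0.235; 0 0 0 -0.6 -0.6 0 0.235"}}

```text
time: 15.3
tcp_pos: [0.5115, 0.1316, 0.1202]
orientation: [0.706, -0.054, 0.704, 0.055]
force: [0.7, -0.6, 2.0]
gripper_width: 0.236
```

```bash
python3 - <<'E'
from h import *
snap("13")
A=np.array([.457,-.290]);hd=72;u=np.array([np.cos(np.radians(hd)),np.sin(np.radians(hd))])
st=A-.065*u
plan([[*st,.12],[*st,.009]],[hd]*2,step=38,turn=7)
E
```

```text
top [279 203  19  19] area 274 xyz [0.601 0.004] tray -0.229 -0.194
top [217 219  51  81] area 2513 xyz [0.434 0.164] tray -0.132 0.016
top [202 238  14  14] area 166 xyz [0.487 0.28 ] tray -0.005 0.003
top [367 247  14  14] area 154 xyz [ 0.457 -0.29 ] tray -0.554 -0.154
top [203 254  15  14] area 163 xyz [0.433 0.274] tray -0.029 0.053
side [228 161  15  15] area 160 xyz [0.486 0.283] tray -0.003 0.005
side [211 165  15  13] area 168 xyz [0.433 0.278] tray -0.025 0.054
side [268 208  24  25] area 448 xyz [0.6   0.012] tray -0.222 -0.191
side [320 210  30  29] area 664 xyz [ 0.754 -0.017] tray -0.199 -0.346
side [319 227  31  24] area 84 xyz [ 0.725 -0.087] tray -0.275 -0.341
side [218 307  21  21] area 342 xyz [ 0.457 -0.29 ] tray -0.554 -0.153
t 15.4 tcp [0.5149 0.1298 0.1231] yaw_y 98.6 xaxis [ 0.011  0.    -1.   ] F [-0.3  0.9  0.5] g 0.235
-> [ 0.437 -0.352  0.12 ] 72 rows 13
2.0 0 0 0.01 -0.89 -0.29 ; 2.0 0 0 0.01 -0.90 -0.26 ; 2.0 0 0 0.01 -0.91 -0.22 ; 2.0 0 0 0.01 -0.92 -0.19 ; 2.0 0 0 0.01 -0.93 -0.16 ; 2.0 0 0 0.01 -0.93 -0.12 ; 2.0 0 0 0.01 -0.93 -0.09 ; 2.0 0 0 0.01 -0.94 -0.06 ; 2.0 0 0 0.01 -0.94 -0.02 ; 2.0 0 0 0.01 -0.94 0.01 ; 2.0 0 0 0.01 -0.94 0.04 ; 2.0 0 0 0.01 -0.94 0.08 ; 2.0 0 0 0.01 -0.93 0.11
-> [ 0.437 -0.352  0.009] 72 rows 3
-0.0 0 0 0.92 0.00 0.00 ; -0.0 0 0 0.92 0.00 0.00 ; -0.0 0 0 0.92 0.00 0.00
```

View pics/side_13.png

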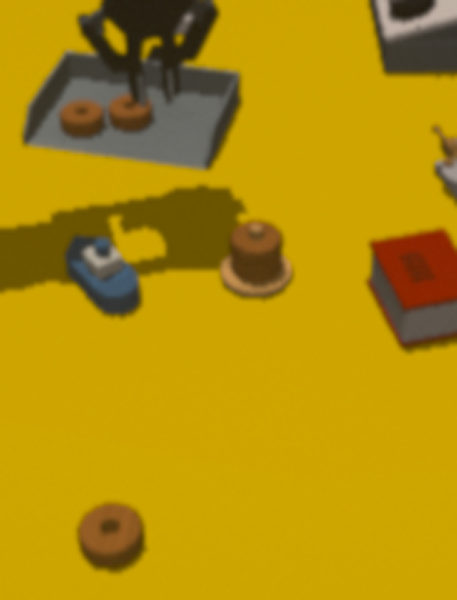

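Request:
{"api": "carry_out", "payload": {"rows": "2 0 0 0 -0.89 -0.29 0.235; 2 0 0 0 -0.9 -0.26 0.235; 2 0 0 0 -0.91 -0.22 0.235; 2 0 0 0 -0.92 -0.19 0.235; 2 0 0 0 -0.93 -0.16 0.235"}}

```text
time: 15.82
tcp_pos: [0.4798, -0.0546, 0.1158]
orientation: [0.707, 0.008, 0.708, -0.008]
force: [0.8, -0.5, 0.4]
gripper_width: 0.236
```

Request:
{"api": "carry_out", "payload": {"rows": "2 0 0 0 -0.93 -0.12 0.235; 2 0 0 0 -0.93 -0.09 0.235; 2 0 0 0 -0.94 -0.06 0.235; 2 0 0 0 -0.94 -0.02 0.235; 2 0 0 0 -0.94 0.01 0.235"}}

```text
time: 16.23
tcp_pos: [0.4518, -0.2404, 0.1157]
orientation: [0.703, 0.07, 0.704, -0.069]
force: [1.5, 0.4, 0.3]
gripper_width: 0.231
```

Request:
{"api": "carry_out", "payload": {"rows": "2 0 0 0 -0.94 0.04 0.235; 2 0 0 0 -0.94 0.08 0.235; 2 0 0 0 -0.8 0.1 0.235; 0 0 0 0.5 0 0 0.235; 0 0 0 0.5 0 0 0.235"}}

```text
time: 16.65
tcp_pos: [0.4373, -0.3481, 0.0769]
orientation: [0.7, 0.106, 0.698, -0.107]
force: [-0.1, 0.5, -0.8]
gripper_width: 0.235
```

```bash
python3 - <<'E'
from h import *
plan([[.437,-.352,.03],[.437,-.352,.009]],[72]*2,step=30)
E
```

```text
t 16.65 tcp [ 0.4373 -0.3481  0.0769] yaw_y 72.6 xaxis [ 0.002 -0.002 -1.   ] F [-0.1  0.5 -0.8] g 0.235
-> [ 0.437 -0.352  0.03 ] 72 rows 2
0.3 0 0 0.59 -0.05 0.01 ; 0.3 0 0 0.59 -0.05 0.01
-> [ 0.437 -0.352  0.009] 72 rows 1
-0.0 0 0 0.52 0.00 0.00
```

Request:
{"api": "carry_out", "payload": {"rows": "0.3 0 0 0.6 -0.05 0 0.235; 0.3 0 0 0.6 -0.05 0 0.235; 0 0 0 0.3 0 0 0.235; 0 0 0 0.1 0 0 0.235; 0 0 0 0 0 0 0.235"}}

```text
time: 17.07
tcp_pos: [0.4351, -0.3484, 0.0112]
orientation: [0.698, 0.11, 0.7, -0.109]
force: [-0.4, 0.2, -0.3]
gripper_width: 0.235
```

```bash
python3 - <<'E'
from h import *
snap("14")
push([(.457,-.29),(.507,-.135),(.524,-.065),(.527,-.015),(.525,.04),(.517,.17),(.534,.245)],[72,72,83,91,93,93,77])
E
```

```text
top [279 204  20  18] area 265 xyz [0.6   0.004] tray -0.229 -0.194
top [202 238  14  14] area 165 xyz [0.487 0.28 ] tray -0.005 0.003
top [367 247  15  14] area 156 xyz [ 0.457 -0.29 ] tray -0.555 -0.154
top [368 248  37  52] area 915 xyz [ 0.362 -0.345] tray -0.637 -0.081
top [203 254  15  14] area 164 xyz [0.433 0.274] tray -0.029 0.053
side [228 163  15  13] area 168 xyz [0.487 0.284] tray -0.001 0.005
side [211 165  15  13] area 166 xyz [0.433 0.278] tray -0.025 0.054
side [190 169  53 123] area 4210 xyz [ 0.412 -0.031] tray -0.324 -0.027
side [268 208  24  25] area 439 xyz [0.601 0.012] tray -0.222 -0.191
side [320 210  30  29] area 664 xyz [ 0.754 -0.017] tray -0.199 -0.346
side [319 227  31  24] area 82 xyz [ 0.725 -0.087] tray -0.275 -0.342
side [228 316   7  10] area 47 xyz [ 0.463 -0.302] tray -0.563 -0.163
t 17.17 tcp [ 0.4366 -0.35    0.0138] yaw_y 72.2 xaxis [ 0.001 -0.001 -1.   ] F [-0.9 -1.2  0.6] g 0.235
-> [ 0.446 -0.322  0.009] 72 rows 3
0.1 0 0 0.04 0.24 0.01 ; 0.1 0 0 0.04 0.24 0.01 ; 0.1 0 0 0.04 0.24 0.01
-> [ 0.496 -0.167  0.009] 72 rows 17
-0.0 0 0 0.00 0.24 
[... 934 characters left out ...]
0 0 0.00 0.23 0.00 ; -0.3 0 0 0.00 0.23 0.00 ; -0.3 0 0 0.00 0.23 0.01 ; -0.3 0 0 0.00 0.23 0.01
-> [0.519 0.136 0.009] 93 rows 13
0.0 0 0 0.00 0.25 -0.00 ; 0.0 0 0 0.00 0.25 -0.00 ; 0.0 0 0 0.00 0.25 -0.00 ; 0.0 0 0 0.00 0.25 -0.00 ; 0.0 0 0 0.00 0.25 -0.00 ; 0.0 0 0 0.00 0.25 -0.00 ; 0.0 0 0 0.00 0.25 -0.00 ; 0.0 0 0 0.00 0.25 -0.00 ; 0.0 0 0 0.00 0.25 -0.00 ; 0.0 0 0 0.00 0.25 -0.00 ; 0.0 0 0 0.00 0.25 -0.00 ; 0.0 0 0 0.00 0.25 -0.00 ; 0.0 0 0 0.00 0.25 -0.00
-> [0.526 0.212 0.009] 77 rows 8
2.0 0 0 0.00 0.24 0.04 ; 2.0 0 0 0.00 0.24 0.03 ; 2.0 0 0 0.00 0.24 0.02 ; 2.0 0 0 0.00 0.24 0.01 ; 2.0 0 0 0.00 0.24 0.00 ; 2.0 0 0 0.00 0.24 -0.01 ; 2.0 0 0 0.00 0.24 -0.01 ; 2.0 0 0 0.00 0.24 -0.02
```

View pics/side_14.png

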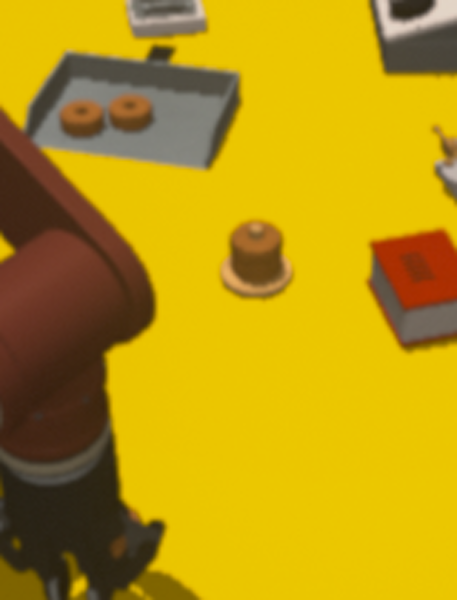

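Request:
{"api": "carry_out", "payload": {"rows": "0 0 0 0.08 0.1 0.01 0.235; 0 0 0 0.03 0.2 0 0.235; 0 0 0 0 0.2 0 0.235; 0 0 0 0 0.2 0 0.235; 0 0 0 0 0.24 0 0.235"}}

```text
time: 17.58
tcp_pos: [0.4482, -0.3132, 0.0088]
orientation: [0.699, 0.109, 0.698, -0.109]
force: [0.4, -0.9, -0.3]
gripper_width: 0.234
```

Request:
{"api": "carry_out", "payload": {"rows": "0 0 0 0 0.24 0 0.235; 0 0 0 0 0.24 0 0.235; 0 0 0 0 0.24 0 0.235; 0 0 0 0 0.24 0 0.235; 0 0 0 0 0.24 0 0.235"}}

```text
time: 18.0
tcp_pos: [0.4627, -0.2672, 0.0084]
orientation: [0.699, 0.109, 0.699, -0.109]
force: [0.2, -0.4, 0.5]
gripper_width: 0.232
```

Request:
{"api": "carry_out", "payload": {"rows": "0 0 0 0 0.24 0 0.235; 0 0 0 0 0.24 0 0.235; 0 0 0 0 0.24 0 0.235; 0 0 0 0 0.24 0 0.235; 0 0 0 0 0.24 0 0.235"}}

```text
time: 18.42
tcp_pos: [0.4773, -0.2216, 0.0084]
orientation: [0.699, 0.109, 0.699, -0.109]
force: [0.8, -0.1, 0.3]
gripper_width: 0.237
```

```bash
python3 - <<'E'
from h import *
snap("15")
push([(.507,-.135),(.524,-.065),(.527,-.015)],[72,83,91])
E
```

```text
top [279 204  19  18] area 270 xyz [0.6   0.004] tray -0.23 -0.193
top [326 226  66  74] area 2277 xyz [ 0.409 -0.238] tray -0.521 -0.091
top [202 238  14  14] area 163 xyz [0.487 0.28 ] tray -0.005 0.003
top [338 238   8  13] area 68 xyz [ 0.49  -0.179] tray -0.439 -0.148
top [203 254  15  14] area 163 xyz [0.433 0.274] tray -0.028 0.053
side [190 130  71 110] area 4341 xyz [0.445 0.214] tray -0.082 0.021
side [268 208  24  25] area 443 xyz [0.601 0.012] tray -0.222 -0.191
side [320 210  30  29] area 663 xyz [ 0.754 -0.017] tray -0.199 -0.346
side [319 227  31  24] area 83 xyz [ 0.725 -0.087] tray -0.275 -0.341
side [231 273   9  16] area 101 xyz [ 0.476 -0.189] tray -0.452 -0.138
t 18.52 tcp [ 0.4773 -0.2211  0.0082] yaw_y 72.3 xaxis [-0.  0. -1.] F [-0.1  0.6 -0.2] g 0.236
-> [ 0.496 -0.167  0.009] 72 rows 6
0.0 0 0 -0.00 0.24 0.01 ; 0.0 0 0 -0.00 0.24 0.01 ; 0.0 0 0 -0.00 0.24 0.01 ; 0.0 0 0 -0.00 0.24 0.01 ; 0.0 0 0 -0.00 0.24 0.01 ; 0.0 0 0 -0.00 0.24 0.01
-> [ 0.52  -0.099  0.009] 83 rows 8
-1.4 0 0 0.00 0.23 0.00 ; -1.4 0 0 0.00 0.23 0.01 ; -1.4 0 0 0.00 0.23 0.01 ; -1.4 0 0 0.00 0.23 0.02 ; -1.4 0 0 0.00 0.23 0.02 ; -1.4 0 0 0.00 0.22 0.03 ; -1.4 0 0 0.00 0.22 0.04 ; -1.4 0 0 0.00 0.22 0.04
-> [ 0.528 -0.049  0.009] 91 rows 5
-1.6 0 0 0.00 0.25 0.01 ; -1.6 0 0 0.00 0.25 0.02 ; -1.6 0 0 0.00 0.25 0.02 ; -1.6 0 0 0.00 0.25 0.03 ; -1.6 0 0 0.00 0.25 0.04
```

View pics/side_15.png

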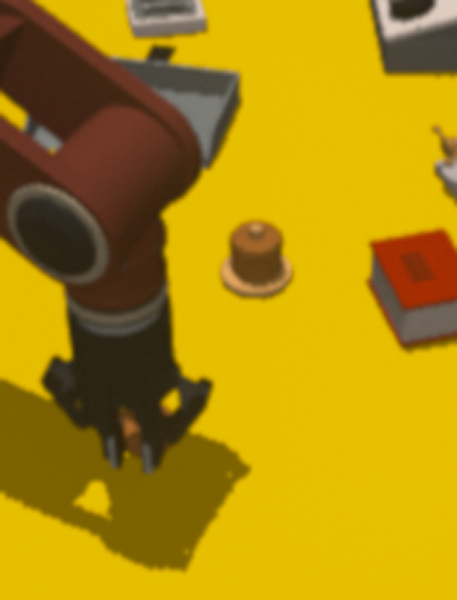

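View pics/top_15.png

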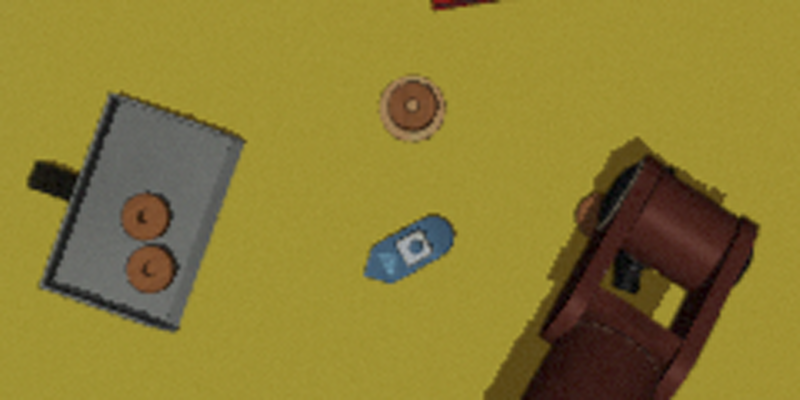

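Cradled and on line; the boat, the post and the two delivered rings are where they were.

Request:
{"api": "carry_out", "payload": {"rows": "0 0 0 0 0.24 0.01 0.235; 0 0 0 0 0.24 0.01 0.235; 0 0 0 0 0.24 0.01 0.235; 0 0 0 0 0.24 0.01 0.235; 0 0 0 -0.02 0.24 0.01 0.235"}}

```text
time: 18.93
tcp_pos: [0.4938, -0.1764, 0.009]
orientation: [0.698, 0.11, 0.699, -0.109]
force: [-0.2, 0.8, 0.1]
gripper_width: 0.233
```

Request:
{"api": "carry_out", "payload": {"rows": "0 0 0 -0.02 0.24 0.01 0.235; -1.4 0 0 0 0.23 0 0.235; -1.4 0 0 0 0.23 0.01 0.235; -1.4 0 0 0 0.23 0.01 0.235; -1.4 0 0 0 0.23 0.02 0.235"}}

```text
time: 19.35
tcp_pos: [0.5088, -0.1325, 0.01]
orientation: [0.703, 0.074, 0.703, -0.074]
force: [0.1, -0.0, 0.8]
gripper_width: 0.234
```

Request:
{"api": "carry_out", "payload": {"rows": "-1.4 0 0 0 0.23 0.02 0.235; -1.4 0 0 0 0.22 0.03 0.235; -1.4 0 0 0 0.22 0.04 0.235; -1.4 0 0 0 0.22 0.04 0.235; -1.6 0 0 0 0.24 0.01 0.235"}}

```text
time: 19.77
tcp_pos: [0.5218, -0.089, 0.0101]
orientation: [0.707, 0.03, 0.706, -0.03]
force: [0.2, 0.3, -0.1]
gripper_width: 0.24
```

```bash
python3 - <<'E'
from h import *
snap("16")
push([(.527,-.015),(.525,.04),(.517,.17)],[91,93,93])
E
```

```text
top [279 204  20  18] area 264 xyz [0.601 0.004] tray -0.23 -0.194
top [287 215  57  85] area 2652 xyz [ 0.437 -0.085] tray -0.367 -0.068
top [202 238  14  14] area 165 xyz [0.487 0.28 ] tray -0.005 0.003
top [203 254  15  14] area 163 xyz [0.433 0.274] tray -0.029 0.053
side [190 130  81  66] area 3162 xyz [0.476 0.382] tray 0.088 0.047
side [271 208  21  25] area 353 xyz [0.606 0.015] tray -0.217 -0.195
side [320 210  30  29] area 663 xyz [ 0.754 -0.017] tray -0.199 -0.346
side [319 227  31  24] area 83 xyz [ 0.725 -0.087] tray -0.275 -0.341
side [246 232  12  16] area 146 xyz [ 0.522 -0.053] tray -0.309 -0.138
t 19.87 tcp [ 0.5214 -0.0884  0.0099] yaw_y 85.1 xaxis [-0.  0. -1.] F [-1.   0.3  0.5] g 0.237
-> [ 0.528 -0.049  0.009] 91 rows 4
-1.5 0 0 0.01 0.25 0.02 ; -1.5 0 0 0.01 0.25 0.02 ; -1.5 0 0 0.01 0.25 0.03 ; -1.5 0 0 0.01 0.25 0.04
-> [0.527 0.006 0.009] 93 rows 6
-0.3 0 0 0.00 0.23 0.00 ; -0.3 0 0 0.00 0.23 0.00 ; -0.3 0 0 0.00 0.23 0.00 ; -0.3 0 0 0.00 0.23 0.00 ; -0.3 0 0 0.00 0.23 0.01 ; -0.3 0 0 0.00 0.23 0.01
-> [0.519 0.136 0.009] 93 rows 13
-0.0 0 0 0.00 0.25 -0.00 ; -0.0 0 0 0.00 0.25 -0.00 ; -0.0 0 0 0.00 0.25 -0.00 ; -0.0 0 0 0.00 0.25 -0.00 ; -0.0 0 0 0.00 0.25 -0.00 ; -0.0 0 0 0.00 0.25 -0.00 ; -0.0 0 0 0.00 0.25 -0.00 ; -0.0 0 0 0.00 0.25 -0.00 ; -0.0 0 0 0.00 0.25 -0.00 ; -0.0 0 0 0.00 0.25 -0.00 ; -0.0 0 0 0.00 0.25 -0.00 ; -0.0 0 0 0.00 0.25 -0.00 ; -0.0 0 0 0.00 0.25 -0.00
```

View pics/side_16.png

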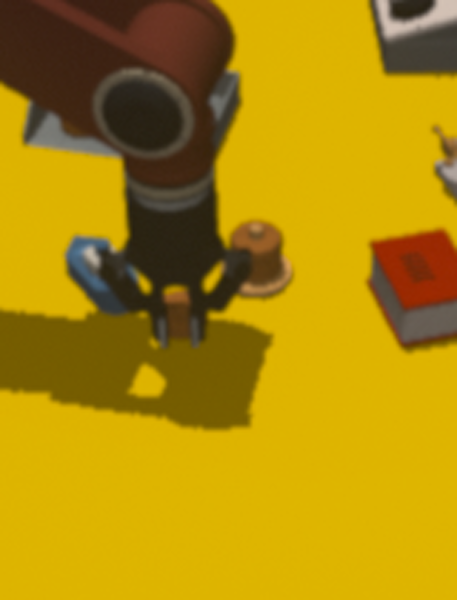

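Request:
{"api": "carry_out", "payload": {"rows": "-1.5 0 0 0 0.24 0.02 0.235; -1.5 0 0 0 0.24 0.02 0.235; -1.5 0 0 0 0.24 0.03 0.235; -1.5 0 0 0 0.24 0.04 0.235; -0.3 0 0 0 0.23 0 0.235"}}

```text
time: 20.28
tcp_pos: [0.5277, -0.0414, 0.0101]
orientation: [0.707, -0.009, 0.707, 0.009]
force: [-0.1, -0.3, -0.6]
gripper_width: 0.236
```

Request:
{"api": "carry_out", "payload": {"rows": "-0.3 0 0 0 0.23 0 0.235; -0.3 0 0 0 0.23 0 0.235; -0.3 0 0 0 0.23 0 0.235; -0.3 0 0 0 0.23 0.01 0.235; -0.3 0 0 0 0.23 0.01 0.235"}}

```text
time: 20.7
tcp_pos: [0.5267, 0.0045, 0.01]
orientation: [0.707, -0.017, 0.707, 0.017]
force: [0.3, -0.5, 0.1]
gripper_width: 0.235
```

Request:
{"api": "carry_out", "payload": {"rows": "0 0 0 0 0.24 0 0.235; 0 0 0 0 0.24 0 0.235; 0 0 0 0 0.24 0 0.235; 0 0 0 0 0.24 0 0.235; 0 0 0 0 0.24 0 0.235"}}

```text
time: 21.12
tcp_pos: [0.5243, 0.0525, 0.01]
orientation: [0.707, -0.017, 0.707, 0.017]
force: [-0.9, 0.5, 0.0]
gripper_width: 0.236
```

```bash
python3 - <<'E'
from h import *
snap("17")
push([(.517,.17),(.534,.245)],[93,77])
E
```

```text
top [249 203  50  97] area 2837 xyz [0.454 0.062] tray -0.223 -0.036
top [201 238  15  14] area 166 xyz [0.487 0.28 ] tray -0.005 0.003
top [203 254  15  14] area 163 xyz [0.433 0.274] tray -0.028 0.053
side [197 130  66  32] area 645 xyz [0.49  0.438] tray 0.145 0.052
side [211 165  15  13] area 166 xyz [0.433 0.278] tray -0.025 0.054
side [228 164   7  12] area 72 xyz [0.475 0.284] tray -0.005 0.016
side [245 200  10  14] area 112 xyz [0.524 0.089] tray -0.174 -0.094
side [268 208  24  26] area 435 xyz [0.601 0.012] tray -0.222 -0.192
side [320 210  30  29] area 663 xyz [ 0.754 -0.017] tray -0.199 -0.346
side [319 227  31  24] area 83 xyz [ 0.725 -0.087] tray -0.275 -0.341
t 21.22 tcp [0.5241 0.0529 0.0099] yaw_y 92.9 xaxis [-0.  0. -1.] F [-0.  -0.6 -0.1] g 0.235
-> [0.519 0.136 0.009] 93 rows 9
-0.0 0 0 0.00 0.23 -0.00 ; -0.0 0 0 0.00 0.23 -0.00 ; -0.0 0 0 0.00 0.23 -0.00 ; -0.0 0 0 0.00 0.23 -0.00 ; -0.0 0 0 0.00 0.23 -0.00 ; -0.0 0 0 0.00 0.23 -0.00 ; -0.0 0 0 0.00 0.23 -0.00 ; -0.0 0 0 0.00 0.23 -0.00 ; -0.0 0 0 0.00 0.23 -0.00
-> [0.526 0.212 0.009] 77 rows 8
2.0 0 0 0.00 0.24 0.04 ; 2.0 0 0 0.00 0.24 0.03 ; 2.0 0 0 0.00 0.24 0.02 ; 2.0 0 0 0.00 0.24 0.01 ; 2.0 0 0 0.00 0.24 0.00 ; 2.0 0 0 0.00 0.24 -0.01 ; 2.0 0 0 0.00 0.24 -0.01 ; 2.0 0 0 0.00 0.24 -0.02
```

View pics/side_17.png

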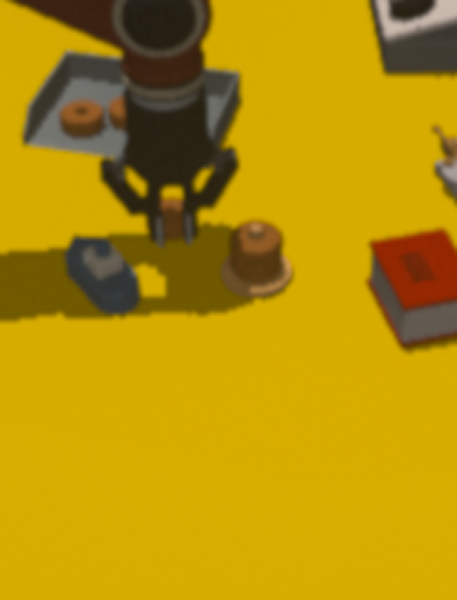

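Request:
{"api": "carry_out", "payload": {"rows": "0 0 0 0 0.24 -0.01 0.235; 0 0 0 0 0.24 -0.01 0.235; 0 0 0 0 0.24 -0.01 0.235; 0 0 0 0 0.24 -0.01 0.235; 0 0 0 0 0.24 0 0.235"}}

```text
time: 21.63
tcp_pos: [0.5202, 0.1004, 0.01]
orientation: [0.707, -0.017, 0.707, 0.017]
force: [0.1, 0.0, -0.1]
gripper_width: 0.234
```

Request:
{"api": "carry_out", "payload": {"rows": "0 0 0 0 0.24 0 0.235; 0 0 0 0 0.24 0 0.235; 0 0 0 0 0.24 0 0.235; 0 0 0 0 0.2 0 0.235; 2 0 0 0 0.2 0.03 0.235"}}

```text
time: 22.05
tcp_pos: [0.5192, 0.1451, 0.01]
orientation: [0.707, -0.005, 0.707, 0.005]
force: [-1.0, 1.0, 0.6]
gripper_width: 0.235
```

```bash
python3 - <<'E'
from h import *
snap("18")
push([(.534,.248)],[78])
E
```

```text
top [279 203  20  19] area 267 xyz [0.601 0.004] tray -0.229 -0.194
top [218 218  47  82] area 2495 xyz [0.436 0.168] tray -0.128 0.016
top [201 238  15  14] area 166 xyz [0.487 0.28 ] tray -0.005 0.003
top [203 254  15  14] area 164 xyz [0.433 0.274] tray -0.029 0.053
side [231 130  26  13] area 280 xyz [0.523 0.503] tray 0.217 0.042
side [211 165  14  13] area 156 xyz [0.431 0.278] tray -0.025 0.055
side [241 180  11  14] area 114 xyz [0.519 0.187] tray -0.083 -0.057
side [268 208  24  25] area 447 xyz [0.6   0.012] tray -0.222 -0.191
side [320 210  30  29] area 665 xyz [ 0.754 -0.017] tray -0.199 -0.346
side [319 227  31  24] area 84 xyz [ 0.725 -0.087] tray -0.275 -0.341
t 22.15 tcp [0.5194 0.1454 0.01  ] yaw_y 90.9 xaxis [ 0.  0. -1.] F [-0.5  0.4 -0.2] g 0.233
-> [0.527 0.215 0.009] 78 rows 7
1.8 0 0 0.00 0.25 0.03 ; 1.8 0 0 0.00 0.25 0.02 ; 1.8 0 0 0.00 0.25 0.01 ; 1.8 0 0 0.00 0.25 0.01 ; 1.8 0 0 0.00 0.25 -0.00 ; 1.8 0 0 0.00 0.25 -0.01 ; 1.8 0 0 0.00 0.25 -0.02
```

View pics/side_18.png

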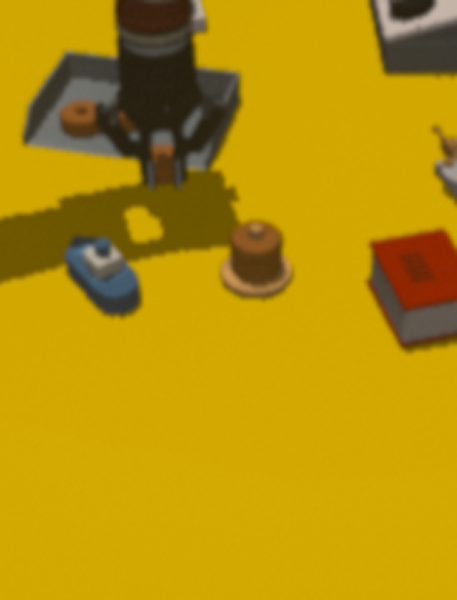

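Request:
{"api": "carry_out", "payload": {"rows": "1.8 0 0 0 0.24 0.03 0.235; 1.8 0 0 0 0.24 0.02 0.235; 1.8 0 0 -0.02 0.24 0.01 0.235; 1.8 0 0 -0.02 0.24 0 0.235; 1.8 0 0 -0.02 0.24 0 0.235"}}

```text
time: 22.57
tcp_pos: [0.5241, 0.1923, 0.0123]
orientation: [0.705, 0.051, 0.705, -0.051]
force: [0.5, -0.2, -0.1]
gripper_width: 0.237
```

Request:
{"api": "carry_out", "payload": {"rows": "1.8 0 0 -0.02 0.24 0 0.235; 1.8 0 0 0 0.22 -0.01 0.235; 0 0 0 0 0.15 0 0.235; 0 0 0 0 0.1 0 0.235; 0 0 0 0 0 0 0.235"}}

```text
time: 22.98
tcp_pos: [0.5289, 0.2205, 0.0132]
orientation: [0.703, 0.072, 0.703, -0.072]
force: [0.4, -0.0, 0.3]
gripper_width: 0.237
```

```bash
python3 - <<'E'
from h import *
snap("19")
plan([],[])
E
```

```text
top [279 204  20  18] area 269 xyz [0.6   0.004] tray -0.23 -0.193
top [191 213  52  87] area 2719 xyz [0.442 0.252] tray -0.047 0.037
side [228 163  14  13] area 127 xyz [0.484 0.278] tray -0.008 0.006
side [211 165  15  13] area 167 xyz [0.433 0.278] tray -0.024 0.054
side [244 166   9  14] area 89 xyz [0.529 0.259] tray -0.012 -0.043
side [268 208  24  25] area 440 xyz [0.601 0.012] tray -0.222 -0.191
side [320 210  30  29] area 664 xyz [ 0.754 -0.017] tray -0.199 -0.346
side [319 227  31  24] area 84 xyz [ 0.725 -0.087] tray -0.275 -0.341
t 23.08 tcp [0.5287 0.2199 0.0131] yaw_y 78.2 xaxis [-0. -0. -1.] F [ 0.2 -1.2 -0.6] g 0.239
```

View pics/side_19.png

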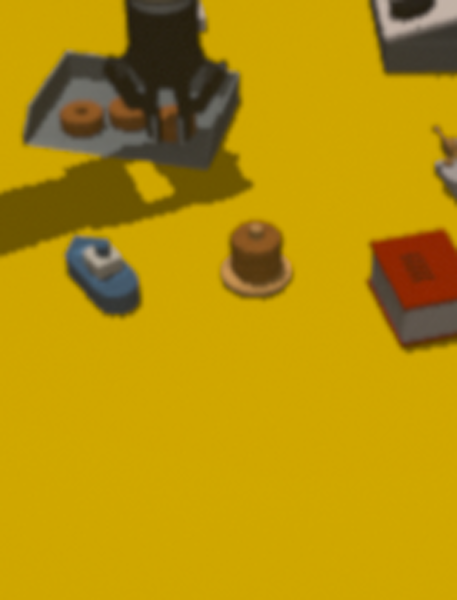

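Request:
{"api": "carry_out", "payload": {"rows": "0 0 0 0 -0.6 0 0.235; 0 0 0 -0.2 -0.9 0 0.235; 0 0 0 -0.8 -0.5 0 0.235; 0 0 0 -1 -0.6 0 0.235; 0 0 0 -1 -0.8 0 0.235"}}

```text
time: 23.5
tcp_pos: [0.5017, 0.0942, 0.1223]
orientation: [0.703, 0.073, 0.704, -0.073]
force: [1.1, 0.2, 0.2]
gripper_width: 0.236
```

Request:
{"api": "carry_out", "payload": {"rows": "0 0 0 -0.6 -0.9 0 0.235; 0 0 0 0 -0.9 0 0.235; 0 0 0 0 -0.9 0 0.235; 0 0 0 0 -0.9 0 0.235; 0 0 0 0 -0.5 0 0.235"}}

```text
time: 23.92
tcp_pos: [0.4683, -0.067, 0.1449]
orientation: [0.704, 0.073, 0.703, -0.074]
force: [-0.4, 0.6, 0.5]
gripper_width: 0.234
```

```bash
python3 - <<'E'
from h import *
snap("20")
plan([],[])
E
```

```text
top [279 203  19  19] area 270 xyz [0.601 0.004] tray -0.23 -0.194
top [209 224  15  14] area 163 xyz [0.536 0.253] tray -0.015 -0.051
top [281 232  61  68] area 1953 xyz [ 0.415 -0.078] tray -0.368 -0.045
top [202 238  14  14] area 165 xyz [0.487 0.28 ] tray -0.005 0.003
top [203 254  15  14] area 165 xyz [0.433 0.274] tray -0.029 0.053
side [203 130  33   8] area 218 xyz [0.431 0.529] tray 0.211 0.137
side [245 167  14  13] area 105 xyz [0.543 0.261] tray -0.006 -0.055
side [268 208  24  25] area 444 xyz [0.601 0.012] tray -0.222 -0.191
side [320 210  30  29] area 663 xyz [ 0.754 -0.017] tray -0.199 -0.346
side [319 227  31  24] area 82 xyz [ 0.725 -0.087] tray -0.275 -0.341
t 24.02 tcp [ 0.4686 -0.0667  0.1447] yaw_y 77.9 xaxis [ 0.    -0.001 -1.   ] F [ 0.1  0.6 -0.2] g 0.238
```

View pics/side_20.png

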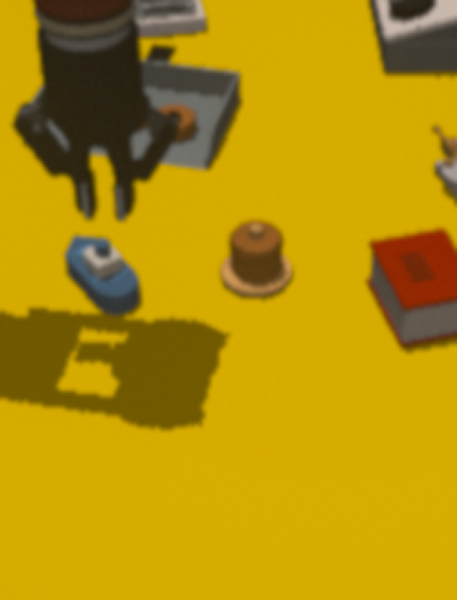

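View pics/top_20.png

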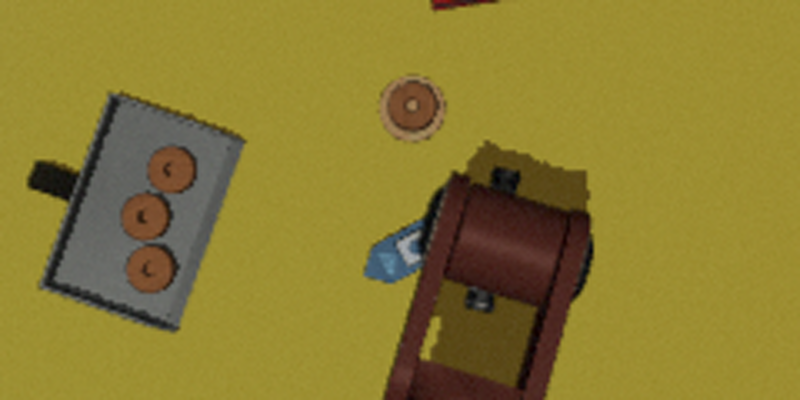

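```bash
python3 -c "
from station import bot,read_state
print(read_state()['time'],read_state()['joint_vel'].round(3));bot.finish_job()"
```

```text
24.0167 [ 0.06   0.012 -0.007  0.032  0.002  0.036]
the job is handed in; nothing more can be done
```

I swept all three rings one at a time along the desk, between the boat and the post, and into the tray. I pushed them with the two partly open fingertips, never pinching or lifting, and handed the job in at about 24 s of the 72 s allowed. No verdict is reported.

**Ring positions:** the last top view puts the ring centres, as (x, y) in the tray's frame, at (−0.029, 0.053), (−0.005, 0.003) and (−0.015, −0.051) m. All lie flat and inside the limits, the nearest about 20 mm from the open-side limit.

**Side camera:** its earlier readings of the first two rings agree with these to about 4 mm. On the third ring it differed by about 9 mm, because the gripper partly hid it from that camera.

**Everything else:** the post measured at the same place to about 1 mm from start to end. The boat, music box and charger looked unmoved in the pictures, but I did not measure them again. The peg board was outside the later pictures, and the arm stayed clear of it. Wrist forces stayed below about 2.5 N. The gripper was 0.14 m up and touching nothing at hand-in.

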